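# Switch the lamp controller's slotted mode selector with a screwdriver

## Robot

A 6-joint arm with a two-finger parallel gripper is mounted at the origin on the work surface. World frame = base frame: x ahead of the robot, y to its left, z up, the work surface at z = 0. Lengths are in m, angles in rad, forces in N, time in s.
With the tool pointing down it reaches from about 0.425 to 0.95 m from the base axis. Payload 3.5 kg.
Tool frame: the origin (TCP) lies at the very end of the fingers, on their centre line; the grasp point (between the pads) lies 19 mm behind it; z points along the fingers, y is the line along which they close (so a half turn about z gives the same grasp; the last joint's range is limited). The gripper opens to 85 mm and grips with 20 to 120 N. Pads are 22 mm wide; open, the fingers measure 114 mm over their backs; the gripper's body (76 mm by 85 mm) begins 54 mm behind the grasp point. The pads swing forward as they close: fully open they stand 13 mm farther back than shut.
Start: joints at [-1.275, 0.286, 1.577, -0, 1.279, -0.15], TCP at [0.291, -0.609, 0.231] pointing down, gripper open.
Joint ranges: [-2.77, 2.77], [-0.9, 2.22], [0.21, 2.48], [-1.53, 4.67], [0.24, 2.81], [-2.84, 2.84]. Speed limits (rad/s): [2.79, 2.79, 3.14, 3.14, 3.14, 3.14].

## Interface

Orientations are given as a unit quaternion [x, y, z, w].
In Python, from plant import ctrl gives the robot as it stands.
- The arm moves only by the tool carry_out, never from a script. Its argument "deltas" is one flat list of numbers, 6 for each row, row after row: the shift along the tool's x, y, z in m, then the turn, a rotation vector about the tool's x, y, z in rad. A call has 1 to 5 rows; each row is the pose to reach, as a shift and turn from the pose commanded when the call began, along the tool's axes at that moment; what a row does not reach only later rows make up. A row lasts 1/8 s, in which the tool goes at most 62.5 mm and 10.7 degrees, less where a joint would pass 70% of its speed; a pose out of reach is approached as far as the arm can. A call with a gripper value outside its range is refused whole. "grip" is the opening in per cent of the stroke, from 0 (shut) to 100 (fully open), set as the call begins (left out, the last holds). The fingers move at their own pace and stop on an object; "grip_force" is the grip in N (left out, the last holds). Time passes only in rows, so rows that repeat a pose let the fingers close. It gives the time, the measured TCP pose, the force, the opening and the grip force at its end, in the units of the state.
- ctrl.get_state(): the state, without advancing time (a new reading comes with each control period).
- ctrl.read_camera(name): name is "scene" or "top" or "wrist"; returns (picture, depth): 384x512x3 uint8, red, green, blue; 384x512 float32, m along the optical axis (not along the pixel's ray), 0 where there is no reading.
- ctrl.camera_model(name): a dict with "intrinsics" (3x3 intrinsics, pixels), "extrinsics" (4x4, takes a point from world to camera coordinates); the wrist camera has in their place "hand_eye" (4x4, takes a point from camera to tool coordinates, whose origin is the TCP and whose axes are the flange's). Camera axes: x right, y down, z forward; pixel columns grow to the right and rows downward; lengths in m; the calibration is good to about 2 mm. A picture is of the moment at which its call begins: read the wrist's pose just before it. camera_model takes no time and is no camera call.
- ctrl.sign_off(): hands the job in; it is judged then, once.
Trained networks look in the newest picture that a camera, given by its name, has taken for a name from the list of things; names that differ only in an ending like _2 or _b are one class to them, and where a whole thing is asked for, a point or a joint stands for the part that bears it (a point fixed in the world has none). Each returns a list of dicts, best first, with "score" (0 to 1); they miss things now and then, are a little off and sometimes report something else, mostly with a low value. They report only what shows in the picture. A call takes as long as a camera call. They do not tell look-alikes from the thing itself.
- ctrl.find_in(camera, query): "uv" ([column, row] in pixels, amid what is visible of it).
The state is a dict: "time": time; "qpos": joint angles; "dq": joint speeds; "joint_efforts": joint torques, N m; "eef_pos": TCP position; "tcp_rot": TCP orientation; "contact_force": force on the tool from outside, world axes, zero at the start; "wrist_torque": the same for the moment, N m; "opening": opening from 0.0 (shut) to 1.0 (fully open); "finger_force": force on a finger pad.
Only numpy, scipy, OpenCV 4.12 (cv2) and the standard library are available. Lean on these libraries where they do the work, as an engineer would, in place of code of your own. Each camera call takes 0.05 s, during which the arm holds its last target. There are 200 camera calls.

## Task

Change over the microscope lamp controller: slide the shutter on its sloping panel fully open, take the flat screwdriver (the one with the flat-sided handle) from the wooden tool stand and with its blade turn the slotted selector a quarter turn clockwise, up to its stop, without touching the selector with the gripper. Then set the screwdriver back down upright in the stand, all the way in and without dropping it, and slide the shutter fully closed again. Leave the other tool in the stand and the things lying about on the bench where they are.

Things in the scene. Friction and masses are not known exactly. Their poses are not given: they have to be found in the camera images.
- console: Lamp controller, fixed: black case 140 x 200 x 45 mm propped up: its panel slopes up away from the robot, its normal leaning 30 degrees from vertical towards the console's -x. Origin on the bench under the case centre; x to the raised rear, y along the panel, z up. Panel centre at (-11, 0, 74) mm. Two rails along y, 14 mm high and 60 mm apart, guide the shutter; selector 35 mm to +y of centre.
- selector_slot (a point): Mouth of the selector's slot, on its turning axis: a steel disc 33 mm across standing 9 mm off the panel, with a straight slot 5 mm wide, 22 mm long, closed at both ends, 7 mm deep below this point; its mouth is chamfered to 8 mm over the top 1.5 mm. Axes turn with the disc: z out of the panel along the turning axis, y along the slot, x across it. The screwdriver's blade has about 0.2 rad of play in it either way.
- selector (a joint): Turn of the selector, rad, growing clockwise as seen facing the panel. 0: slot along the panel (console y); 1.57: slot up and down the slope. End stops at 0 and 1.62. Starts between 0 and 0.2. Stays where it is left: friction about 0.08 N m, no spring.
- shutter_tab (a point): Middle of the top of the shutter's grip tab: plastic, 10 mm thick along console y, 34 mm long up the slope, 24 mm high, square to the panel, in the middle of an aluminium plate 58 x 56 x 3 mm. The plate's upper face lies 24 mm below this point along the panel's normal; its underside passes 1.5 mm above the selector. Axes: z the panel's outward normal, y console y.
- shutter (a joint): How far the shutter is slid from closed, m: 0 closed (covers the selector), 0.062 fully open at its stop, sliding towards console -y. Starts at 0 to 0.003. Stays where left; friction 1.5 N.
- stand: Fixed wooden tool stand 50 x 170 x 64 mm high with three upright round through holes 13 mm across in a row along its y axis, at y = -55, 0 and +55 mm. Origin at the centre of its underside. The screwdriver stands in one end hole, the nut driver in the other; the middle one is empty.
- driver: Flat screwdriver, loose, 140 mm long, 70 to 120 g. Handle: block 20 (x) x 26 (y) mm, from 60 to 140 mm above the blade's end. Steel shaft 10 mm across; blade 10 mm wide (y), 3 mm thick (x), last 1 mm 1.8 thick. Origin at the middle of the blade's end, z up to the handle. Starts upright in the stand, handle on its top, blade's end 4 mm above the bench, within 0.5 rad of the stand's yaw.
- nutdriver: Nut driver, loose, to be left in the stand: like the screwdriver but with a round, waisted black handle 24 mm across at most, reaching 130 mm above the bench. Origin at the lower end of its shaft.
- tape_box: Small clear box with a roll of tape, 60 x 60 x 30 mm, loose, bystander. Origin under its centre.
- lens_box: Small clear box 45 x 45 x 24 mm, loose, bystander. Origin under its centre.
- pliers: Pliers lying flat, about 140 mm long, 12 mm high, bystander. Origin at the rivet.
- tweezers: Steel tweezers lying flat, 120 mm long, 6 mm high, bystander. Origin in the middle.
- mug: Black mug, 80 mm across, 95 mm high, bystander. Origin under its centre.
- jar: Small jar, 50 mm across, 60 mm high, bystander. Origin under its centre.
Not all that is in view belongs to the job. Leave any green, purple or red look-alike of the driver alone.

How it is judged:
By the outcome, as a careful person would: the job done as asked, in the order asked, and still so for the second after the job is handed in, with the robot touching nothing.
It also fails if it takes over 64 s, if anything falls off the work surface, if the arm or the gripper's body presses on something with over 40 N, if the wrist force passes 120 N, or if a joint passes its speed limit or range.

## Working session

There is one attempt and no reset: what is moved stays moved. The work goes in short steps, Python scripts to look and compute and a tool call to move; the robot and the scene stay as the last step left them, time stands still between calls to the robot, and variables do not carry over. Pictures are saved under pics/ and viewed, at most 10 in all, crops included, and the job is handed in when it is done.

Besides the shell and the picture viewer there is one more tool, called after ">>>" in YAML: its name, and indented under it one key for each argument. carry_out: Moves the arm, as the interface text tells. Its arguments: {"type":"object","properties":{"deltas":{"type":"array"},"grip":{"type":"number"},"grip_force":{"type":"number"}},"required":["deltas"]}

```bash
ls; mkdir -p pics; cat > h.py <<'E'
import numpy as np, cv2
from scipy.spatial.transform import Rotation as R
from plant import ctrl
def cam(name):
    m=ctrl.camera_model(name); s=ctrl.get_state()
    K=np.array(m['intrinsics'])
    if name=='wrist':
        T=np.eye(4);T[:3,:3]=R.from_quat(s['tcp_rot']).as_matrix();T[:3,3]=s['eef_pos']
        Twc=T@np.array(m['hand_eye'])
    else: Twc=np.linalg.inv(np.array(m['extrinsics']))
    rgb,d=ctrl.read_camera(name)
    return rgb,d,K,Twc
def cloud(d,K,Twc):
    v,u=np.mgrid[:d.shape[0],:d.shape[1]]
    P=np.stack([(u-K[0,2])/K[0,0]*d,(v-K[1,2])/K[1,1]*d,d],-1)
    return P@Twc[:3,:3].T+Twc[:3,3]
def proj(p,K,Twc):
    c=np.linalg.inv(Twc)@np.append(p,1); q=K@c[:3]; return q[:2]/q[2]
def save(rgb,n,crop=None,scale=1):
    im=rgb[:,:,::-1]
    if crop: im=im[crop[1]:crop[3],crop[0]:crop[2]]
    im=cv2.resize(im,None,fx=scale,fy=scale,interpolation=cv2.INTER_CUBIC)
    cv2.imwrite('pics/'+n,im)
E
python3 - <<'E'
from h import *
s=ctrl.get_state();print({k:np.round(v,3) for k,v in s.items()})
ims=[]
for n in('scene','top'):
    rgb,d,K,T=cam(n);np.savez(n,rgb=rgb,d=d,K=K,T=T)
    P=cloud(d,K,T); print(n,T[:3,3].round(3))
    for q in('console','selector_slot','shutter_tab','stand','driver','nutdriver','tape_box','lens_box','mug','jar','pliers','tweezers'):
        r=ctrl.find_in(n,q)
        print(q,[(np.round(x['uv']).tolist(),round(x['score'],2),P[int(x['uv'][1]),int(x['uv'][0])].round(3).tolist()) for x in r[:4]])
    ims.append(rgb)
save(np.vstack(ims),'a.png',None,0.78)
E
```

```text
pics
{'time': np.float64(0.0), 'qpos': array([-1.275,  0.287,  1.578,  0.   ,  1.279, -0.15 ]), 'dq': array([ 0.001,  0.001, -0.001,  0.002,  0.002, -0.001]), 'joint_efforts': array([-1.0000e-03, -4.0599e+01, -2.9262e+01, -0.0000e+00,  6.0000e-03,
        0.0000e+00]), 'eef_pos': array([ 0.291, -0.608,  0.23 ]), 'tcp_rot': array([ 0.975,  0.221, -0.   , -0.001]), 'contact_force': array([-0.797, -0.534,  0.242]), 'wrist_torque': array([-0.038,  0.004,  0.027]), 'finger_force': np.float64(0.0), 'opening': np.float64(1.0)}
scene [ 1.306 -0.044  1.15 ]
console [([188.0, 221.0], 0.97, [0.61, -0.174, 0.106])]
selector_slot []
shutter_tab [([199.0, 202.0], 0.64, [0.548, -0.147, 0.104])]
stand [([308.0, 207.0], 0.61, [0.549, 0.151, 0.062])]
driver [([299.0, 223.0], 0.8, [0.638, 0.112, 0.12]), ([291.0, 191.0], 0.75, [0.535, 0.101, 0.12]), ([298.0, 175.0], 0.67, [0.467, 0.128, 0.107]), ([258.0, 230.0], 0.61, [0.65, 0.006, 0.117])]
nutdriver [([310.0, 209.0], 0.74, [0.557, 0.156, 0.063]), ([328.0, 191.0], 0.41, [0.544, 0.2, 0.125])]
tape_box [([254.0, 173.0], 0.72, [0.394, 0.006, 0.035])]
lens_
[... 414 characters left out ...]
144, 0.085]), ([353.0, 162.0], 0.22, [0.652, -0.362, 0.059])]
stand [([208.0, 197.0], 0.96, [0.518, 0.157, 0.066])]
driver [([184.0, 205.0], 0.75, [0.495, 0.247, 0.021]), ([245.0, 144.0], 0.68, [0.722, 0.031, 0.043])]
nutdriver [([194.0, 188.0], 0.62, [0.539, 0.195, 0.125]), ([207.0, 196.0], 0.43, [0.521, 0.157, 0.069])]
tape_box [([249.0, 232.0], 0.54, [0.4, 0.01, 0.031]), ([299.0, 192.0], 0.52, [0.535, -0.153, 0.114])]
lens_box []
mug [([139.0, 157.0], 0.82, [0.677, 0.419, 0.004])]
jar [([355.0, 163.0], 0.58, [0.648, -0.363, 0.064]), ([225.0, 190.0], 0.53, [0.53, 0.094, 0.145])]
pliers [([145.0, 234.0], 0.65, [0.395, 0.381, 0.003])]
tweezers [([361.0, 230.0], 0.63, [0.416, -0.395, 0.006])]
```

```bash
python3 - <<'E'
from h import *
a=np.load('scene.npz')['rgb'][130:320,90:400];b=np.load('top.npz')['rgb'][110:260,110:420]
im=np.vstack([cv2.resize(a,(570,349)),cv2.resize(b,(570,276))])[:600]
im=cv2.resize(im,(547,600))
cv2.imwrite('pics/a2.png',im[:,:,::-1])
E
```

```text
(no output)
```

View pics/a2.png

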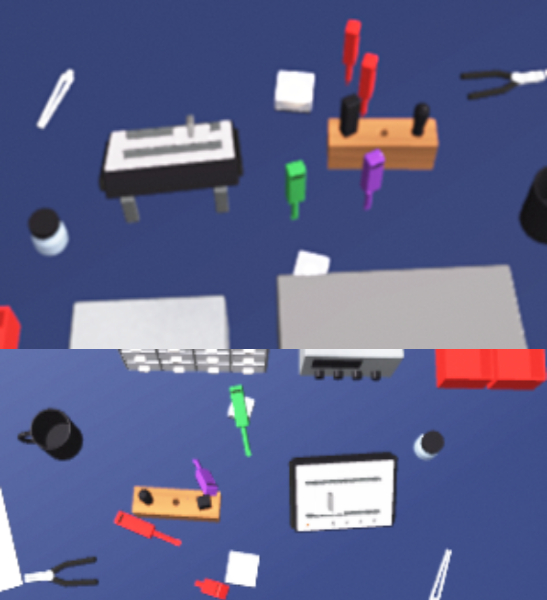

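The flat screwdriver is black. Candidates in the scene picture: black block handle at (291,191) in the stand's right-hand hole, green (258,230), purple (299,223), red (298,175), a second red near (290,150), and the waisted nut driver (328,191). I choose the black one at (291,191). Next I measure the console, stand, driver and obstacles.

```bash
python3 - <<'E'
from h import *
pts=[];cols=[]
for n in('scene','top'):
    f=np.load(n+'.npz');P=cloud(f['d'],f['K'],f['T']);m=f['d']>0
    pts.append(P[m]);cols.append(f['rgb'][m])
    p,c=pts[-1],cols[-1].astype(int)
    hsv=cv2.cvtColor(c.astype(np.uint8)[None],cv2.COLOR_RGB2HSV)[0].astype(int)
    ws=(p[:,0]>.2)&(p[:,0]<.85)&(abs(p[:,1])<.5)
    for nm,lo,hi in(('green',50,75),('purple',132,160),('red',170,180),('wood',8,22)):
        k=ws&(hsv[:,0]>=lo)&(hsv[:,0]<=hi)&(hsv[:,1]>110)&(hsv[:,2]>60)&(p[:,2]>.008)
        q=p[k]; 
        if len(q)<5: continue
        # cluster on xy
        key=np.zeros((400,500),np.uint8);ij=((q[:,:2]-[.1,-.5])/.004).astype(int);key[ij[:,0]%400,ij[:,1]%500]=1
        nl,lab=cv2.connectedComponents(cv2.dilate(key,np.ones((5,5))))
        L=lab[ij[:,0]%400,ij[:,1]%500]
        for l in np.unique(L):
            g=q[L==l]
            if len(g)>15: print(n,nm,len(g),g.min(0).round(3),g.max(0).round(3))
    # stand top
    k=ws&(hsv[:,0]>=8)&(hsv[:,0]<=22)&(hsv[:,1]>80)&(p[:,2]>.055)&(p[:,2]<.072)
    print('stand',k.sum(),p[k,2].mean(),cv2.minAreaRect(p[k,:2].astype(np.float32)))
    # black handles
    k=(p[:,0]>.45)&(p[:,0]<.62)&(p[:,1]>.05)&(p[:,1]<.27)&(c.max(1)<70)&(p[:,2]>.075)
    for a,b in((.05,.15),(.15,.27)):
        g=p[k&(p[:,1]>a)&(p[:,1]<b)];t=g[g[:,2]>g[:,2].max()-.015]
        print('blk',len(g),g.min(0).round(3),g.max(0).round(3),'top',len(t),t.mean(0).round(3),cv2.minAreaRect(t[:,:2].astype(np.float32)))
    # console
    k=(p[:,0]>.4)&(p[:,0]<.75)&(p[:,1]>-.32)&(p[:,1]<-.05)&(c.min(1)>150)&(p[:,2]>.03)
    g=p[k]
    for i in range(4):
        cc=g.mean(0);nn=np.linalg.svd(g-cc,full_matrices=False)[2][2];nn*=np.sign(nn[2]);g=g[abs((g-cc)@nn)<(.01,.005,.004,.004)[i]]
    print('panel',len(g),cc.round(4),nn.round(3),'tilt',np.degrees(np.arccos(nn[2])),'yaw',np.degrees(np.arctan2(-nn[1],-nn[0])),cv2.minAreaRect(g[:,:2].astype(np.float32)))
    k=(p[:,0]>.4)&(p[:,0]<.75)&(p[:,1]>-.32)&(p[:,1]<-.05)
    d=(p-cc)@nn;kk=k&(d>.022)&(d<.06);q=p[kk];print('tab',len(q),q.mean(0).round(4),q.min(0).round(3),q.max(0).round(3),'d',np.percentile(d[kk],[10,50,90,100]).round(4))
E
```

```text
scene green 251 [ 0.63  -0.009  0.008] [0.653 0.017 0.146]
scene purple 267 [0.616 0.104 0.011] [0.642 0.133 0.146]
scene red 80 [0.372 0.099 0.01 ] [0.399 0.124 0.146]
scene red 80 [0.439 0.117 0.015] [0.469 0.143 0.146]
scene red 77 [ 0.789 -0.499  0.008] [ 0.849 -0.398  0.07 ]
scene wood 1312 [0.504 0.063 0.008] [0.564 0.234 0.109]
stand 818 0.065047050714084 ((0.5333501696586609, 0.1488589346408844), (0.16895143687725067, 0.05287442356348038), 87.39766693115234)
blk 195 [0.519 0.08  0.076] [0.547 0.107 0.153] top 58 [0.533 0.093 0.145] ((0.5319562554359436, 0.09484218060970306), (0.020939162001013756, 0.02497468702495098), 21.38469886779785)
blk 99 [0.528 0.193 0.076] [0.548 0.212 0.136] top 43 [0.54  0.202 0.128] ((0.5378651022911072, 0.20186281204223633), (0.018412090837955475, 0.015532935969531536), 85.12681579589844)
panel 772 [ 0.5675 -0.1985  0.0887] [-0.494 -0.04   0.869] tilt 29.703260525459502 yaw 4.60083847444458 ((0.5498160123825073, -0.18396764993667603), (0.11738619953393936, 0.19405780732631683), 2.0239484310150146)
tab 38 [ 0.5341 -0.1505  0.1101] [ 0.511 -0.155  0
[... 504 characters left out ...]
3688354492188)
blk 40 [0.512 0.081 0.117] [0.53  0.101 0.15 ] top 37 [0.522 0.091 0.144] ((0.5220544934272766, 0.09089411050081253), (0.017879921942949295, 0.01980261504650116), 11.66211986541748)
blk 36 [0.524 0.192 0.08 ] [0.542 0.211 0.135] top 28 [0.534 0.202 0.128] ((0.5333999991416931, 0.20289213955402374), (0.01750454492866993, 0.0169375017285347), 3.920060157775879)
panel 1315 [ 0.5502 -0.1899  0.0776] [-0.5   -0.04   0.865] tilt 30.11215304259667 yaw 4.535063706685475 ((0.5473880767822266, -0.18408678472042084), (0.1163824051618576, 0.19285650551319122), 4.2007904052734375)
tab 32 [ 0.5287 -0.1507  0.107 ] [ 0.513 -0.155  0.098] [ 0.547 -0.147  0.116] d [0.0311 0.0354 0.0388 0.0396]
```

Top and scene disagree on the look-alikes: they stood upright at t=0 and seem to have toppled since. I take new pictures.

```bash
python3 - <<'E'
from h import *
ims=[]
for n,w in(('scene',(130,60,320,400)),('top',(110,0,0,0))):
    rgb,d,K,T=cam(n);np.savez(n,rgb=rgb,d=d,K=K,T=T)
    P=cloud(d,K,T);p=P[d>0];c=rgb[d>0]
    hsv=cv2.cvtColor(c[None],cv2.COLOR_RGB2HSV)[0].astype(int)
    ws=(p[:,0]>.2)&(p[:,0]<.78)&(abs(p[:,1])<.5)
    for nm,lo,hi in(('green',50,75),('purple',132,160),('red',170,180)):
        k=ws&(hsv[:,0]>=lo)&(hsv[:,0]<=hi)&(hsv[:,1]>110)&(hsv[:,2]>60)
        q=p[k]
        key=np.zeros((400,500),np.uint8);ij=((q[:,:2]-[.1,-.5])/.004).astype(int);key[ij[:,0],ij[:,1]]=1
        nl,lab=cv2.connectedComponents(cv2.dilate(key,np.ones((5,5))));L=lab[ij[:,0],ij[:,1]]
        for l in np.unique(L):
            g=q[L==l]
            if len(g)>15: print(n,nm,len(g),g.min(0).round(3),g.max(0).round(3))
    k=(p[:,0]>.45)&(p[:,0]<.62)&(p[:,1]>.05)&(p[:,1]<.15)&(c.max(1)<70)&(p[:,2]>.09)
    g=p[k];t=g[g[:,2]>g[:,2].max()-.012];print('blk',g.min(0).round(3),g.max(0).round(3),cv2.minAreaRect(t[:,:2].astype(np.float32)))
print(ctrl.get_state()['time'])
a=np.load('scene.npz')['rgb'][130:290,230:390];b=np.load('top.npz')['rgb'][120:280,130:290]
cv2.imwrite('pics/b.png',cv2.resize(np.hstack([a,b]),(800,400),interpolation=2)[:,:,::-1])
E
```

```text
scene green 241 [0.633 0.022 0.   ] [0.753 0.051 0.051]
scene purple 16 [ 0.306 -0.037 -0.003] [0.367 0.104 0.006]
scene purple 386 [ 0.534  0.006 -0.005] [0.638 0.122 0.029]
scene red 108 [ 0.315 -0.035 -0.002] [0.381 0.1   0.027]
scene red 51 [ 0.486  0.248 -0.002] [0.53  0.299 0.026]
blk [0.52  0.079 0.09 ] [0.542 0.105 0.151] ((0.5313092470169067, 0.09213964641094208), (0.0195697620511055, 0.020901121199131012), 20.13961410522461)
top green 180 [ 0.645  0.023 -0.004] [0.778 0.05  0.051]
top purple 205 [ 0.541  0.007 -0.006] [0.64  0.123 0.026]
top red 79 [ 0.327 -0.034 -0.003] [0.383 0.103 0.025]
top red 75 [ 0.464  0.161 -0.007] [0.53  0.3   0.025]
blk [0.516 0.081 0.096] [0.537 0.104 0.148] ((0.5270825624465942, 0.09266488254070282), (0.01770196668803692, 0.020716926082968712), 14.310257911682129)
1.4
```

View pics/b.png

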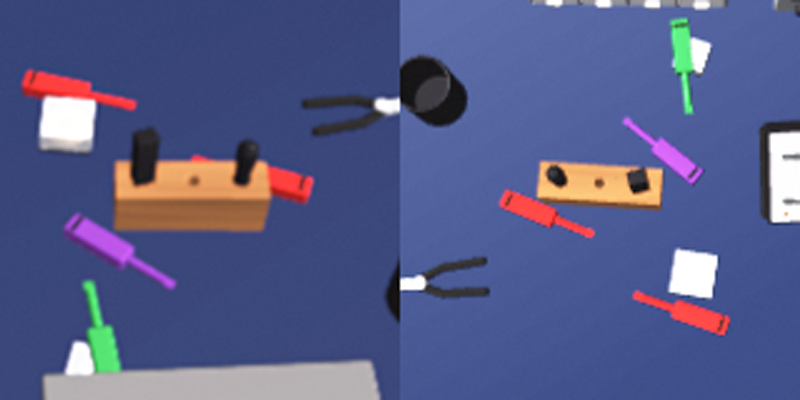

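```bash
cat >> h.py <<'E'
yaw=np.radians(4.5)
RC=R.from_euler('z',yaw).as_matrix()
n=RC@R.from_euler('y',-30,degrees=True).as_matrix()[:,2]
yc=RC[:,1]; up=np.cross(yc,n)           # up the slope
def frame(z,y):
    y=y-z*(y@z)/(z@z); y/=np.linalg.norm(y); z=z/np.linalg.norm(z); return np.stack([np.cross(y,z),y,z],1)
def rows(pos,Rt,rate=(.06,10.3),nmin=1,per=5):
    s=ctrl.get_state();R0=R.from_quat(s['tcp_rot']).as_matrix();p0=np.array(s['eef_pos'])
    d=R0.T@(np.array(pos)-p0); w=R.from_matrix(R0.T@Rt).as_rotvec()
    k=max(nmin,int(np.ceil(max(np.linalg.norm(d)/rate[0],np.degrees(np.linalg.norm(w))/rate[1]))))
    print('total',d.round(4),w.round(4),'rows',k,'t',round(float(s['time']),2))
    f=[np.r_[d,w]*(i+1)/k for i in range(min(k,per))]
    print([float(x) for x in np.concatenate(f).round(4)])
TAB=np.array([.529,-.1505,.109])
E
python3 - <<'E'
from h import *
print(np.array(ctrl.camera_model('wrist')['hand_eye']).round(3),ctrl.camera_model('wrist')['intrinsics'],n)
Rt=frame(-n,-yc)
rows(TAB+.07*n,Rt,per=20)
E
```

```text
[[ 0.    -0.964 -0.267  0.068]
 [ 1.     0.     0.     0.   ]
 [ 0.    -0.267  0.964 -0.142]
 [ 0.     0.     0.     1.   ]] [[287.073473     0.         250.63178079]
 [  0.         287.073473   191.4164095 ]
 [  0.           0.           1.        ]] [-0.49845867 -0.03922955  0.8660254 ]
total [ 0.3797 -0.3237  0.0617] [-0.0961  0.5176  0.3588] rows 9 t 1.4
[0.0422, -0.036, 0.0069, -0.0107, 0.0575, 0.0399, 0.0844, -0.0719, 0.0137, -0.0214, 0.115, 0.0797, 0.1266, -0.1079, 0.0206, -0.032, 0.1725, 0.1196, 0.1688, -0.1439, 0.0274, -0.0427, 0.2301, 0.1595, 0.2109, -0.1798, 0.0343, -0.0534, 0.2876, 0.1993, 0.2531, -0.2158, 0.0411, -0.0641, 0.3451, 0.2392, 0.2953, -0.2517, 0.048, -0.0748, 0.4026, 0.2791, 0.3375, -0.2877, 0.0548, -0.0855, 0.4601, 0.3189, 0.3797, -0.3237, 0.0617, -0.0961, 0.5176, 0.3588]
```

>>> carry_out:
  deltas: [0.042,-0.036,0.0,-0.011,0.058,0.04,0.084,-0.072,0.0,-0.021,0.115,0.08,0.127,-0.108,0.0,-0.032,0.173,0.12,0.169,-0.144,0.01,-0.043,0.23,0.16,0.211,-0.18,0.02,-0.053,0.288,0.2]

```text
time: 2.02
eef_pos: [0.4045, -0.3542, 0.2116]
tcp_rot: [0.982, 0.12, 0.147, -0.006]
contact_force: [1.0, -0.4, -0.1]
opening: 1.001
finger_force: 0.0
```

```bash
python3 - <<'E'
from h import *
rows(TAB+.07*n,frame(-n,-yc))
E
```

```text
total [ 0.118  -0.175   0.0751] [-0.0417  0.2274  0.1574] rows 4 t 2.02
[0.0295, -0.0437, 0.0188, -0.0104, 0.0568, 0.0393, 0.059, -0.0875, 0.0376, -0.0208, 0.1137, 0.0787, 0.0885, -0.1312, 0.0564, -0.0313, 0.1705, 0.118, 0.118, -0.175, 0.0751, -0.0417, 0.2274, 0.1574]
```

>>> carry_out:
  deltas: [0.03,-0.044,0.019,-0.01,0.057,0.039,0.059,-0.088,0.038,-0.021,0.114,0.079,0.088,-0.131,0.056,-0.031,0.17,0.118,0.118,-0.175,0.075,-0.042,0.227,0.157,0.118,-0.175,0.075,-0.042,0.227,0.157]

```text
time: 2.65
eef_pos: [0.4922, -0.1503, 0.1674]
tcp_rot: [0.966, 0.041, 0.256, -0.012]
contact_force: [-0.8, -0.4, -0.0]
opening: 0.998
finger_force: 0.0
```

```bash
python3 - <<'E'
from h import *
rgb,d,K,T=cam('wrist');np.savez('w1',rgb=rgb,d=d,K=K,T=T)
print(ctrl.get_state()['qpos'].round(2))
rows(TAB+.07*n,frame(-n,-yc))
P=cloud(d,K,T);m=(d>0)&(P[...,0]>.4)&(P[...,0]<.68)&(P[...,1]>-.32)&(P[...,1]<-.05)
p=P[m];c=rgb[m]
k=(c.min(1)>140)&(p[:,2]>.03);g=p[k]
for t in(.03,.012,.006,.004,.004,.004):
    cc=np.median(g,0) if t==.03 else g.mean(0)
    nn=n if t==.03 else np.linalg.svd(g-cc,full_matrices=False)[2][2]
    nn=nn*np.sign(nn[2]); cc=cc; g=g[abs((g-cc)@nn)<t]
print('plane',len(g),cc.round(4),nn.round(3),'yaw',np.degrees(np.arctan2(-nn[1],-nn[0])),'tilt',np.degrees(np.arccos(nn[2])))
h=(p-cc)@n;print(np.histogram(h,bins=np.arange(-.02,.05,.003)))
k=(h>.028)&(h<.05);q=p[k];print('tab',len(q),(q@yc).min(),(q@yc).max(),(q@up).min(),(q@up).max(), 'pred',TAB@yc,TAB@up)
uv=proj(TAB,K,T);print('tab uv',uv,[ (r['uv'],r['score']) for r in ctrl.find_in('wrist','shutter_tab')])
save(rgb,'w1.png')
E
```

```text
[-0.67 -0.24  2.3   0.52  0.76  0.5 ]
total [ 0.0015  0.0008 -0.0001] [-0.0029  0.0036  0.0046] rows 1 t 2.7
[0.0015, 0.0008, -0.0001, -0.0029, 0.0036, 0.0046]
plane 21788 [ 0.5552 -0.188   0.0786] [-0.499 -0.038  0.866] yaw 4.306830037021595 tilt 30.02389183424267
(array([ 1128,  1389,  1635,  1203,  1133,  1283, 22245,  1937,   222,
         224,  3406,  2878,     4,    10,    13,    10,    12,    14,
         385,   139,     0,     0,     0]), array([-0.02 , -0.017, -0.014, -0.011, -0.008, -0.005, -0.002,  0.001,
        0.004,  0.007,  0.01 ,  0.013,  0.016,  0.019,  0.022,  0.025,
        0.028,  0.031,  0.034,  0.037,  0.04 ,  0.043,  0.046,  0.049]))
tab 550 -0.19707345509886673 -0.18732837454274157 0.48060031710232964 0.5140345224772992 pred -0.19154092036686574 0.5009890753072919
tab uv [255.3293502  199.71840166] [([255.2, 191.1], 0.91), ([5.7, 186.5], 0.18)]
```

View pics/w1.png

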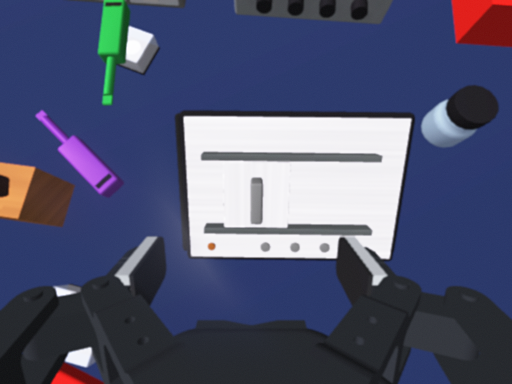

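Shutter tab at (257,200) on the panel's left half in the wrist view; stand is at left, nothing else near. Descend on the tab.

```bash
cat >> h.py <<'E'
off=n@np.array([.5552,-.188,.0786])   # panel plane
def pan(y,u,h): return y*yc+u*up+(off+h)*n   # panel coordinates
E
python3 - <<'E'
from h import *
print(pan(-.1922,.4973,.0375))
rows(pan(-.1922,.4973,.0175),frame(-n,-yc))
E
```

```text
[ 0.52607393 -0.1513914   0.10679547]
total [-0.0027 -0.0002  0.091 ] [-0.0008  0.0024  0.0034] rows 2 t 2.75
[-0.0013, -0.0001, 0.0455, -0.0004, 0.0012, 0.0017, -0.0027, -0.0002, 0.091, -0.0008, 0.0024, 0.0034]
```

>>> carry_out:
  deltas: [-0.001,0,0.03,0,0.002,0.003,-0.002,0,0.06,0,0.002,0.003,-0.003,0,0.08,0,0.002,0.003,-0.003,0,0.09,0,0.002,0.003,-0.003,0,0.091,0,0.002,0.003]

```text
time: 3.38
eef_pos: [0.5358, -0.1522, 0.089]
tcp_rot: [0.965, 0.037, 0.258, -0.011]
contact_force: [0.5, -0.0, 0.3]
opening: 1.003
finger_force: 0.0
```

>>> carry_out:
  deltas: [0,0,0,0,0,0,0,0,0,0,0,0,0,0,0,0,0,0,0,0,0,0,0,0,0,0,0,0,0,0]
  grip: 0
  grip_force: 30

```text
time: 4.0
eef_pos: [0.5356, -0.151, 0.0893]
tcp_rot: [0.965, 0.038, 0.258, -0.011]
contact_force: [-4.3, 0.0, 3.3]
opening: 0.109
finger_force: 34.4
```

```bash
python3 - <<'E'
from h import *
s=ctrl.get_state();print({k:np.round(s[k],3) for k in('eef_pos','opening','finger_force','contact_force')})
rows(pan(-.1922,.4973,.0175),frame(-n,-yc))
rows(pan(-.1922-.064,.4973,.0175),frame(-n,-yc))
E
```

```text
{'eef_pos': array([ 0.536, -0.151,  0.089]), 'opening': np.float64(0.109), 'finger_force': np.float64(34.428), 'contact_force': array([-4.261,  0.039,  3.319])}
total [ 0.0006 -0.0004  0.0001] [-0.001   0.0005 -0.0011] rows 1 t 4.0
[0.0006, -0.0004, 0.0001, -0.001, 0.0005, -0.0011]
total [0.0006 0.0636 0.    ] [-0.001   0.0005 -0.0011] rows 2 t 4.0
[0.0003, 0.0318, 0.0, -0.0005, 0.0003, -0.0006, 0.0006, 0.0636, 0.0, -0.001, 0.0005, -0.0011]
```

>>> carry_out:
  deltas: [0,0.015,-0.001,0,0,0,0,0.032,-0.001,0,0,0,0,0.05,-0.001,0,0,0,0,0.062,-0.001,0,0,0,0,0.065,-0.001,0,0,0]

```text
time: 4.62
eef_pos: [0.5399, -0.2113, 0.0892]
tcp_rot: [0.965, 0.038, 0.257, -0.019]
contact_force: [1.5, 18.9, 8.9]
opening: 0.107
finger_force: 34.7
```

>>> carry_out:
  deltas: [0,0,0,0,0,0,0,0,0,0,0,0]

```text
time: 4.88
eef_pos: [0.5399, -0.2113, 0.0893]
tcp_rot: [0.965, 0.039, 0.257, -0.017]
contact_force: [1.4, 13.0, 4.7]
opening: 0.111
finger_force: 34.3
```

At the stop (13–19 N). Release, back off and look at the selector.

>>> carry_out:
  deltas: [0,-0.001,0,0,0,0,0,-0.001,0,0,0,0,0,-0.001,0,0,0,0,0,-0.001,-0.02,0,0,0,0,0,-0.06,0,0,0]
  grip: 60

```text
time: 5.5
eef_pos: [0.5091, -0.218, 0.1405]
tcp_rot: [0.966, 0.037, 0.257, -0.012]
contact_force: [0.3, -0.5, 0.0]
opening: 0.6
finger_force: 0.0
```

>>> carry_out:
  deltas: [0,-0.03,-0.04,0,0,0,0,-0.05,-0.05,0,0,0,0,-0.05,-0.05,0,0,0]

```text
time: 5.88
eef_pos: [0.4815, -0.1704, 0.1862]
tcp_rot: [0.965, 0.038, 0.259, -0.01]
contact_force: [-0.3, -0.0, 0.3]
opening: 0.599
finger_force: 0.0
```

```bash
python3 - <<'E'
from h import *
rgb,d,K,T=cam('wrist');np.savez('w2',rgb=rgb,d=d,K=K,T=T)
P=cloud(d,K,T);m=(d>0)&(P[...,0]>.4)&(P[...,0]<.68)&(P[...,1]>-.32)&(P[...,1]<-.05)
p=P[m];h=(p@n)-off;y=p@yc;u=p@up
print(np.histogram(h,bins=np.arange(-.008,.045,.002)))
k=(h>.007)&(h<.0115)&(abs(y+.19)<.03)&(abs(u-.497)<.022)
q=np.c_[y,u][k];print('disc',k.sum(),q.min(0),q.max(0),q.mean(0),cv2.minEnclosingCircle(q.astype(np.float32)), np.median(h[k]))
k=(h>.028)&(h<.05);print('tab',k.sum(),y[k].min(),y[k].max(),u[k].min(),u[k].max(),np.median(h[k]))
k=(h>.0115)&(h<.0145);print('rails/plate u',np.percentile(u[k],[1,99]))
k=abs(h)<.004;print('panel ext',np.percentile(y[k],[.2,99.8]),np.percentile(u[k],[.2,99.8]))
print([(r['uv'],r['score']) for r in ctrl.find_in('wrist','selector_slot')], proj(pan(-.192,.4973,.009),K,T))
a=proj(pan(-.192,.4973,.009),K,T).astype(int);print(a)
save(rgb,'w2.png',(max(a[0]-60,0),a[1]-45,a[0]+60,a[1]+45),6)
E
```

```text
(array([  454,   530,  1000, 11207,  8720,   558,   139,   453,   647,
         626,  4295,   394,    15,    17,    16,    20,    18,    18,
          16,    21,    18,    89,   338,    14,     0,     0]), array([-0.008, -0.006, -0.004, -0.002,  0.   ,  0.002,  0.004,  0.006,
        0.008,  0.01 ,  0.012,  0.014,  0.016,  0.018,  0.02 ,  0.022,
        0.024,  0.026,  0.028,  0.03 ,  0.032,  0.034,  0.036,  0.038,
        0.04 ,  0.042,  0.044]))
disc 679 [-0.20611823  0.48143472] [-0.17475889  0.51294678] [-0.19063796  0.4971898 ] ((-0.19085827469825745, 0.4970009922981262), 0.016430644318461418) 0.008214100897005694
tab 496 -0.25742964901937965 -0.247263721058008 0.48048983672429235 0.5137601749586231 0.036567807964788396
rails/plate u [0.32738952 0.53228854]
panel ext [-0.32397315 -0.12682173] [0.34138052 0.56600878]
[([232.8, 182.7], 0.85)] [234.0326153  186.56273798]
[234 186]
```

View pics/w2.png

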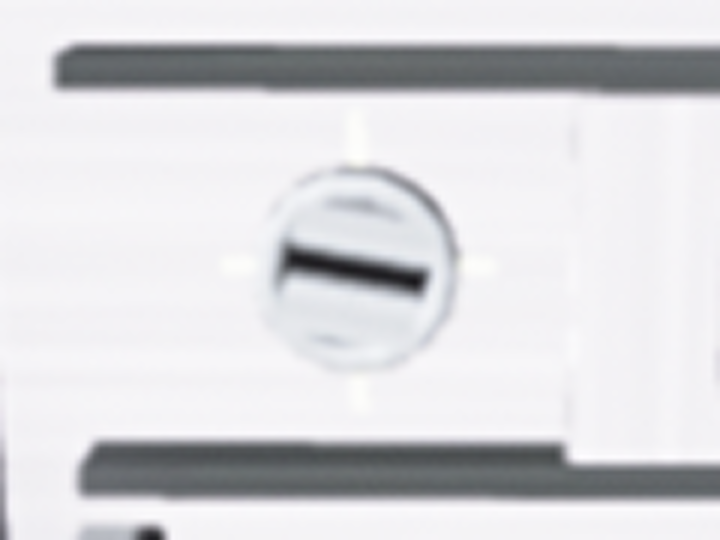

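The slot lies along the panel turned about 9° clockwise (crop (287,258)–(427,280)), shutter plate clear of it to the right. Now go above the driver.

```bash
cat >> h.py <<'E'
def down(a): return frame(np.array([0,0,-1.]),np.array([np.cos(a),np.sin(a),0]))
E
python3 - <<'E'
from h import *
rows([.529,.093,.235],down(.3),per=12)
f=np.load('w2.npz');rgb,d,K,T=[f[k] for k in('rgb','d','K','T')]
# slot dark pixels on plane h=.0082
pts=[]
for v in range(176,198):
  for u in range(216,252):
    if rgb[v,u].max()<110:
      r=T[:3,:3]@np.linalg.inv(K)@[u,v,1];t=(off+.0082-n@T[:3,3])/(n@r);x=T[:3,3]+t*r
      y_,u_=x@yc,x@up
      if np.hypot(y_+.1908,u_-.497)<.0125: pts.append((y_,u_))
pts=np.array(pts);c=pts.mean(0);v=np.linalg.svd(pts-c)[2][0];print(len(pts),c,'slot dir',v,np.arctan2(v[1],v[0]))
E
```

```text
total [ 0.0837 -0.2595 -0.0093] [ 0.4669 -0.3744 -1.7477] rows 11 t 5.97
[0.0076, -0.0236, -0.0008, 0.0424, -0.034, -0.1589, 0.0152, -0.0472, -0.0017, 0.0849, -0.0681, -0.3178, 0.0228, -0.0708, -0.0025, 0.1273, -0.1021, -0.4766, 0.0304, -0.0944, -0.0034, 0.1698, -0.1361, -0.6355, 0.038, -0.118, -0.0042, 0.2122, -0.1702, -0.7944, 0.0456, -0.1416, -0.0051, 0.2547, -0.2042, -0.9533, 0.0533, -0.1651, -0.0059, 0.2971, -0.2383, -1.1121, 0.0609, -0.1887, -0.0068, 0.3395, -0.2723, -1.271, 0.0685, -0.2123, -0.0076, 0.382, -0.3063, -1.4299, 0.0761, -0.2359, -0.0085, 0.4244, -0.3404, -1.5888, 0.0837, -0.2595, -0.0093, 0.4669, -0.3744, -1.7477]
76 [-0.19052627  0.49810222] slot dir [-0.98357307 -0.18051042] -2.960087285482231
```

>>> carry_out:
  deltas: [0.008,-0.024,-0.01,0.042,-0.034,-0.159,0.015,-0.047,-0.02,0.085,-0.068,-0.318,0.023,-0.071,-0.02,0.127,-0.102,-0.477,0.03,-0.094,-0.02,0.17,-0.136,-0.636,0.038,-0.118,-0.02,0.212,-0.17,-0.794]

```text
time: 6.6
eef_pos: [0.4955, -0.0512, 0.2205]
tcp_rot: [0.887, 0.436, 0.155, -0.007]
contact_force: [-0.9, 0.8, -0.4]
opening: 0.598
finger_force: 0.0
```

```bash
python3 - <<'E'
from h import *
rows([.529,.093,.235],down(.3))
E
```

```text
total [ 0.1343 -0.0618  0.0165] [ 0.2517 -0.204  -0.9496] rows 6 t 6.6
[0.0224, -0.0103, 0.0028, 0.0419, -0.034, -0.1583, 0.0448, -0.0206, 0.0055, 0.0839, -0.068, -0.3165, 0.0671, -0.0309, 0.0083, 0.1258, -0.102, -0.4748, 0.0895, -0.0412, 0.011, 0.1678, -0.136, -0.6331, 0.1119, -0.0515, 0.0138, 0.2097, -0.17, -0.7914]
```

>>> carry_out:
  deltas: [0.022,-0.01,0.003,0.042,-0.034,-0.158,0.045,-0.021,0.006,0.084,-0.068,-0.317,0.067,-0.031,0.008,0.126,-0.102,-0.475,0.09,-0.041,0.011,0.168,-0.136,-0.633,0.112,-0.052,0.014,0.21,-0.17,-0.791]

```text
time: 7.22
eef_pos: [0.524, 0.0695, 0.2322]
tcp_rot: [0.655, 0.755, 0.027, -0.001]
contact_force: [-0.2, -0.4, -0.7]
opening: 0.598
finger_force: 0.0
```

```bash
python3 - <<'E'
from h import *
rows([.529,.093,.235],down(.3))
E
```

```text
total [ 0.0226  0.0083 -0.0016] [ 0.0414 -0.0338 -0.1581] rows 1 t 7.22
[0.0226, 0.0083, -0.0016, 0.0414, -0.0338, -0.1581]
```

>>> carry_out:
  deltas: [0.023,0.008,-0.002,0.041,-0.034,-0.158,0.023,0.008,-0.002,0.041,-0.034,-0.158]

```text
time: 7.48
eef_pos: [0.5288, 0.0943, 0.2355]
tcp_rot: [0.595, 0.804, 0.001, 0.0]
contact_force: [0.0, -0.3, -0.3]
opening: 0.596
finger_force: 0.0
```

```bash
python3 - <<'E'
from h import *
rgb,d,K,T=cam('wrist');np.savez('w3',rgb=rgb,d=d,K=K,T=T)
s=ctrl.get_state();print(s['eef_pos'],s['qpos'].round(2))
P=cloud(d,K,T);m=(d>0)&(abs(P[...,0]-.529)<.05)&(abs(P[...,1]-.093)<.045)&(P[...,2]>.08)&(P[...,2]<.17)
p=P[m];print(len(p),p.min(0),p.max(0),np.histogram(p[:,2],bins=np.arange(.08,.17,.01))[0])
z=np.percentile(p[:,2],90)
t=p[abs(p[:,2]-z)<.004];r=cv2.minAreaRect(t[:,:2].astype(np.float32));print('top z',z,len(t),t.mean(0),r)
# stand top
m=(d>0)&(P[...,2]>.058)&(P[...,2]<.07)&(abs(P[...,0]-.53)<.04)&(P[...,1]>.03)&(P[...,1]<.26);q=P[m];print('stand',len(q),np.median(q[:,2]),cv2.minAreaRect(q[:,:2].astype(np.float32)))
print([(r['uv'],r['score']) for r in ctrl.find_in('wrist','driver')],proj([t[:,0].mean(),t[:,1].mean(),z],K,T))
save(rgb,'w3.png')
E
```

```text
[0.52831845 0.09335524 0.23531376] [-0.01 -0.02  1.91  0.    1.25 -0.31]
928 [0.51681131 0.07976578 0.08003415] [0.54054873 0.10787355 0.14564635] [ 31  38  42  45  53  55 664   0]
top z 0.14391675530044473 664 [0.52865131 0.09435356 0.14296326] ((0.528921902179718, 0.09339842200279236), (0.01981569267809391, 0.026213331148028374), 15.982239723205566)
stand 5948 0.06343698952908289 ((0.5326554775238037, 0.1494695246219635), (0.17039310932159424, 0.05020545423030853), 87.11213684082031)
[([275.3, 209.2], 0.93), ([107.9, 182.3], 0.91), ([248.8, 189.6], 0.84), ([262.9, 36.3], 0.76), ([386.5, 253.2], 0.59)] [249.52030389 194.57400905]
```

View pics/w3.png

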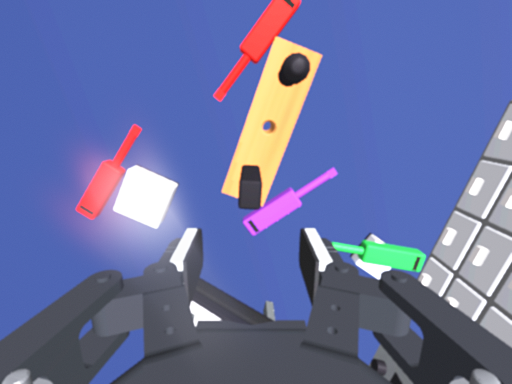

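Black flat-sided handle at (250,190) in the end hole of the stand; nut driver at (293,68), look-alikes lie flat away. Grasp it.

```bash
python3 - <<'E'
from h import *
rows([.5289,.0935,.084],down(.279))
E
```

```text
total [0.0003 0.0008 0.1514] [ 0.0016 -0.0008  0.0151] rows 3 t 7.58
[0.0001, 0.0003, 0.0505, 0.0005, -0.0003, 0.005, 0.0002, 0.0005, 0.1009, 0.0011, -0.0005, 0.0101, 0.0003, 0.0008, 0.1514, 0.0016, -0.0008, 0.0151]
```

>>> carry_out:
  deltas: [0,0.001,0.04,0.0015,-0.001,0.015,0,0.001,0.08,0.0015,-0.001,0.015,0,0.001,0.12,0.0015,-0.001,0.015,0,0.001,0.145,0.0015,-0.001,0.015,0,0.001,0.151,0.0015,-0.001,0.015]

```text
time: 8.2
eef_pos: [0.5276, 0.0924, 0.0832]
tcp_rot: [0.602, 0.798, -0.001, -0.001]
contact_force: [0.0, 0.2, -0.5]
opening: 0.608
finger_force: 0.0
```

>>> carry_out:
  deltas: [0,0,0,0,0,0,0,0,0,0,0,0,0,0,0,0,0,0,0,0,0,0,0,0]
  grip: 0
  grip_force: 90

```text
time: 8.7
eef_pos: [0.5304, 0.0934, 0.0872]
tcp_rot: [0.601, 0.799, 0.001, 0.002]
contact_force: [0.2, -2.0, 4.1]
opening: 0.22
finger_force: 87.8
```

```bash
python3 - <<'E'
from h import *
s=ctrl.get_state();print({k:np.round(s[k],4) for k in('eef_pos','opening','finger_force','contact_force','wrist_torque')})
rows([.5289,.0935,.084],down(.279))
E
```

```text
{'eef_pos': array([0.5304, 0.0934, 0.0872]), 'opening': np.float64(0.22), 'finger_force': np.float64(87.764), 'contact_force': array([ 0.1656, -1.9721,  4.0959]), 'wrist_torque': array([-0.1907,  0.0348,  0.0257])}
total [ 0.0005 -0.0015  0.0032] [0.0045 0.0021 0.0016] rows 1 t 8.7
[0.0005, -0.0015, 0.0032, 0.0045, 0.0021, 0.0016]
```

>>> carry_out:
  deltas: [0,0,-0.02,0,0,0,0,0,-0.055,0,0,0,0,0,-0.1,0,0,0,0,0,-0.14,0,0,0,0,0,-0.165,0,0,0]

```text
time: 9.32
eef_pos: [0.5294, 0.0939, 0.2531]
tcp_rot: [0.601, 0.799, 0.002, 0.002]
contact_force: [-0.9, 0.4, -1.5]
opening: 0.22
finger_force: 88.7
```

```bash
cat >> h.py <<'E'
S=pan(-.1908,.4972,.0082); L=.083
def sel(th,h,du=0,dy=0): return S+(L+h)*n+du*up+dy*yc, frame(-n,up*np.cos(th)-yc*np.sin(th))
E
python3 - <<'E'
from h import *
rgb,d,K,T=cam('wrist');np.savez('w4',rgb=rgb,d=d,K=K,T=T)
s=ctrl.get_state();print(s['eef_pos'],s['contact_force'],s['wrist_torque'],s['opening'])
# driver in tool frame
P=cloud(d,np.array(K),np.array(ctrl.camera_model('wrist')['hand_eye']))
m=(d>0)&(abs(P[...,0])<.02)&(abs(P[...,1])<.018)&(P[...,2]<.1)&(P[...,2]>-.06)
p=P[m];print(len(p))
for a in np.arange(-.06,.1,.01):
    q=p[(p[:,2]>=a)&(p[:,2]<a+.01)]
    if len(q): print(round(a,3),len(q),q.min(0).round(4),q.max(0).round(4),q.mean(0).round(4))
rows(*sel(.17,.04),per=8)
save(rgb,'w4.png',(130,150,386,384),3)
E
```

```text
[0.5308753  0.09398138 0.25652875] [0.4886236  1.01554571 1.30783603] [ 0.00841911 -0.056524   -0.00527915] 0.22178635661744311
8116
-0.06 3519 [-0.0077 -0.018  -0.0596] [ 0.0148  0.018  -0.05  ] [ 0.007   0.0004 -0.0552]
-0.05 1434 [-0.0109 -0.018  -0.05  ] [ 0.0148  0.018  -0.04  ] [ 0.0106 -0.     -0.0454]
-0.04 910 [ 0.0052 -0.0176 -0.04  ] [ 0.0146  0.0179 -0.03  ] [ 0.0122  0.0004 -0.0351]
-0.03 707 [ 0.0061 -0.018  -0.03  ] [ 0.0144  0.0179 -0.02  ] [ 0.0123  0.     -0.0251]
-0.02 577 [ 0.0062 -0.018  -0.02  ] [ 0.0145  0.018  -0.01  ] [ 0.0122 -0.0001 -0.0152]
-0.01 406 [ 0.0065 -0.018  -0.01  ] [ 0.0144  0.0179 -0.    ] [ 0.0126  0.0001 -0.0057]
0.0 222 [ 0.0107 -0.0096  0.    ] [0.0145 0.0103 0.0099] [0.0136 0.0005 0.0049]
0.01 185 [ 0.0103 -0.0097  0.01  ] [0.0144 0.0103 0.0199] [0.0136 0.0002 0.0149]
0.02 14 [ 0.0127 -0.0088  0.02  ] [0.0137 0.0091 0.0218] [0.0134 0.0013 0.0205]
0.04 15 [ 0.0047 -0.0026  0.0454] [0.006  0.003  0.0498] [0.0055 0.0003 0.0478]
0.05 51 [ 0.0027 -0.0042  0.0501] [0.0061 0.0045 0.0599] [0.0049 0.0002 0.055 ]
0.06 50 [ 0.0023 -0.0045  0.0601] [0.0061 0.0048 0.0699] [0.0047 0.0002 0.065 ]
0.07 23 [ 0.0018 -0.0046  0.0704] [0.0059 0.004  0.0791] [0.0052 0.0001 0.0739]
0.08 3 [ 0.0055 -0.0007  0.082 ] [0.0058 0.0009 0.0832] [0.0056 0.0001 0.0827]
total [-0.2234 -0.119   0.0681] [-0.5163 -0.0076  0.3641] rows 5 t 9.38
[-0.0447, -0.0238, 0.0136, -0.1033, -0.0015, 0.0728, -0.0894, -0.0476, 0.0272, -0.2065, -0.003, 0.1457, -0.1341, -0.0714, 0.0409, -0.3098, -0.0045, 0.2185, -0.1788, -0.0952, 0.0545, -0.413, -0.0061, 0.2913, -0.2234, -0.119, 0.0681, -0.5163, -0.0076, 0.3641]
```

View pics/w4.png

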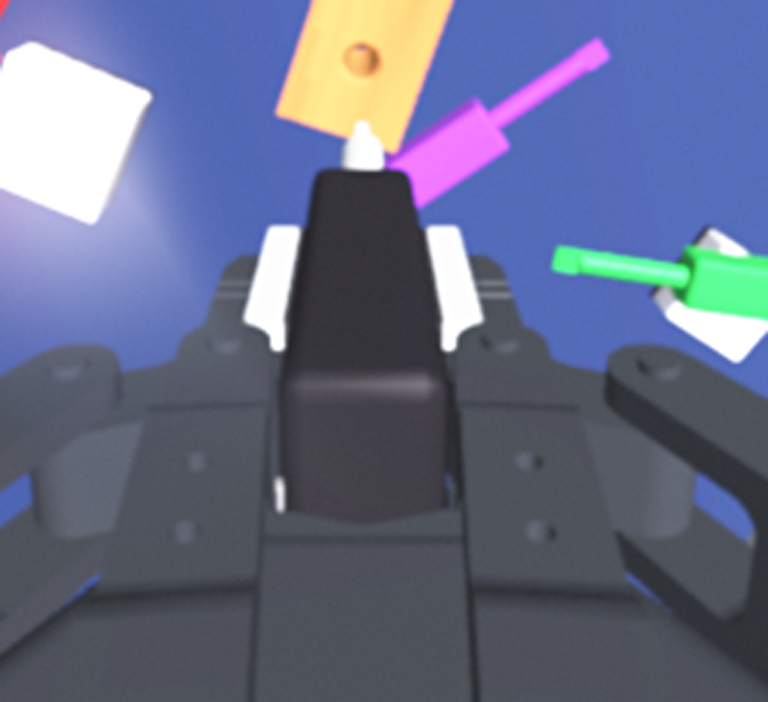

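The driver sits straight in the grip (shaft tip at about (363,130) in the crop), stand hole empty. Carry it over to the selector.

>>> carry_out:
  deltas: [-0.044,-0.024,0.005,-0.103,-0.001,0.073,-0.089,-0.048,0.01,-0.207,-0.003,0.146,-0.134,-0.071,0.025,-0.31,-0.004,0.219,-0.179,-0.095,0.045,-0.413,-0.006,0.291,-0.223,-0.119,0.068,-0.516,-0.008,0.364]

```text
time: 10.0
eef_pos: [0.4757, -0.1549, 0.182]
tcp_rot: [0.715, 0.65, 0.202, 0.158]
contact_force: [1.0, -0.4, -0.4]
opening: 0.222
finger_force: 88.8
```

>>> carry_out:
  deltas: [0,0,0,0,0,0,0,0,0,0,0,0]

```text
time: 10.25
eef_pos: [0.4763, -0.1533, 0.1823]
tcp_rot: [0.715, 0.652, 0.201, 0.156]
contact_force: [0.1, 0.5, -0.9]
opening: 0.221
finger_force: 88.8
```

```bash
python3 - <<'E'
from h import *
s=ctrl.get_state();print(s['eef_pos'],s['contact_force'],s['qpos'].round(2))
rows(*sel(.17,.04)); 
rgb,d,K,T=cam('wrist');np.savez('w5',rgb=rgb,d=d,K=K,T=T)
P=cloud(d,K,T);m=(d>0)&(P[...,0]>.4)&(P[...,0]<.68)&(P[...,1]>-.32)&(P[...,1]<-.05)
p=P[m];h=(p@n)-off;y=p@yc;u=p@up
k=(h>.006)&(h<.0115)&(abs(y+.19)<.03)&(abs(u-.497)<.022)
q=np.c_[y,u][k];print('disc',k.sum(),q.min(0),q.max(0),q.mean(0),np.median(h[k]))
a=proj(S,K,T);print(a,proj(S+.04*n,K,T))
save(rgb,'w5.png',(a[0].astype(int)-60,max(a[1].astype(int)-50,0),a[0].astype(int)+60,a[1].astype(int)+40),6)
E
```

```text
[ 0.47632463 -0.15332428  0.18232945] [ 0.05548295  0.46184496 -0.94844562] [-0.69 -0.3   2.32  0.5   0.81 -0.89]
total [ 0.0003  0.0052 -0.0035] [-0.0093  0.0012 -0.0009] rows 1 t 10.25
[0.0003, 0.0052, -0.0035, -0.0093, 0.0012, -0.0009]
disc 673 [-0.20674342  0.48079954] [-0.17405749  0.51294518] [-0.1890549   0.49756344] 0.00808200530745351
[257.06679715 186.11544963] [257.72269581 198.56996949]
```

View pics/w5.png

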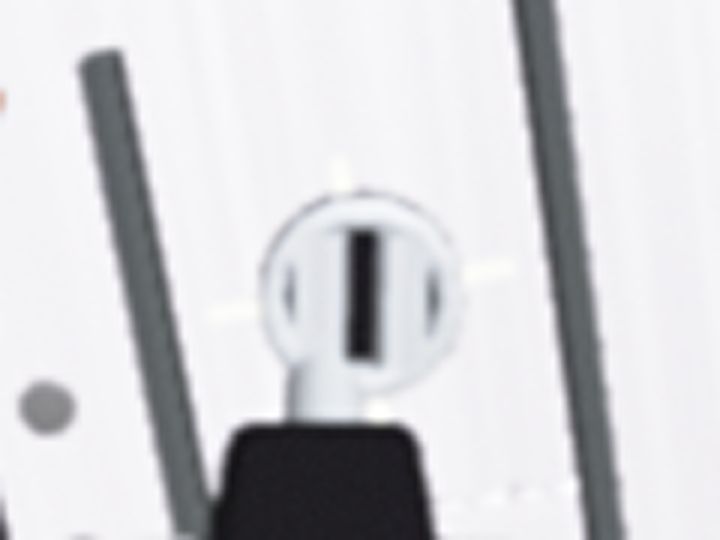

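Slot at crop (362,295), upright in this view and parallel to the blade; shaft tip at (328,375), about 5 mm off sideways as computed. Correct and approach.

>>> carry_out:
  deltas: [0.0,0.003,0.005,-0.005,0.001,0,0.0,0.005,0.012,-0.009,0.001,0,0,0.005,0.02,-0.009,0.001,0,0,0.005,0.0265,-0.009,0.001,0,0,0.005,0.0265,-0.009,0.001,0]

```text
time: 10.92
eef_pos: [0.4937, -0.1526, 0.161]
tcp_rot: [0.714, 0.651, 0.204, 0.158]
contact_force: [0.5, -0.4, 0.3]
opening: 0.226
finger_force: 88.8
```

```bash
python3 - <<'E'
from h import *
s=ctrl.get_state();print(s['eef_pos'],s['contact_force'])
rows(*sel(.17,-.005)); 
rgb,d,K,T=cam('wrist');np.savez('w6',rgb=rgb,d=d,K=K,T=T)
a=proj(S,K,T);print(a)
# dark slot pixel columns near S, and bright shaft column
g=cv2.cvtColor(rgb,cv2.COLOR_RGB2GRAY).astype(int)
for v in range(int(a[1])-12,int(a[1])+22,2): print(v,g[v,236:268].tolist())
E
```

```text
[ 0.49369121 -0.15257736  0.16100521] [ 0.469024   -0.43995398  0.34938492]
total [0.0002 0.0008 0.0144] [-0.0008 -0.0005 -0.0004] rows 1 t 10.93
[0.0002, 0.0008, 0.0144, -0.0008, -0.0005, -0.0004]
[251.37227959 194.45100858]
182 [168, 194, 225, 233, 231, 227, 226, 224, 222, 222, 225, 217, 172, 98, 47, 37, 37, 54, 101, 153, 194, 215, 218, 220, 221, 226, 231, 237, 239, 230, 203, 208]
184 [210, 231, 234, 232, 231, 230, 229, 227, 227, 230, 233, 223, 170, 90, 38, 29, 30, 52, 102, 158, 208, 231, 232, 230, 226, 226, 227, 229, 236, 241, 239, 229]
186 [229, 230, 228, 230, 232, 231, 229, 226, 227, 229, 232, 223, 170, 90, 39, 26, 30, 55, 102, 160, 208, 231, 232, 230, 227, 227, 228, 226, 225, 230, 236, 237]
188 [226, 213, 200, 219, 231, 230, 228, 226, 226, 229, 232, 221, 167, 89, 36, 27, 29, 53, 104, 159, 208, 230, 231, 229, 226, 228, 227, 215, 195, 202, 223, 233]
190 [228, 203, 175, 209, 231, 231, 228, 226, 227, 229, 232, 220, 176, 136, 129, 123, 84, 67, 106, 160, 207, 230, 231, 228, 227, 229, 222, 187, 154, 181, 214, 229]
192 [226, 180, 153, 205, 233, 231, 227, 226, 227, 229, 230, 223, 209, 2
[... 1080 characters left out ...]
1]
206 [222, 172, 135, 129, 132, 126, 117, 97, 76, 71, 86, 97, 107, 115, 123, 127, 130, 130, 133, 128, 122, 120, 122, 120, 120, 121, 125, 137, 165, 203, 238, 245]
208 [80, 32, 25, 25, 25, 26, 27, 26, 28, 29, 28, 26, 27, 28, 26, 26, 26, 23, 26, 28, 26, 26, 27, 27, 28, 25, 26, 27, 40, 99, 188, 241]
210 [31, 22, 30, 31, 31, 33, 31, 32, 30, 31, 30, 31, 30, 32, 33, 32, 32, 30, 31, 31, 33, 30, 32, 32, 32, 32, 31, 31, 27, 41, 115, 204]
212 [23, 27, 30, 32, 31, 30, 32, 31, 31, 31, 31, 30, 30, 33, 31, 32, 32, 31, 30, 30, 31, 32, 30, 33, 32, 31, 33, 32, 30, 28, 73, 168]
214 [24, 28, 31, 32, 32, 31, 31, 31, 33, 31, 30, 31, 31, 32, 32, 31, 31, 32, 31, 32, 31, 30, 31, 32, 30, 32, 30, 30, 30, 26, 46, 136]
```

>>> carry_out:
  deltas: [0,0.001,0.003,0,0,0,0,0.001,0.007,0,0,0,0,0.001,0.011,0,0,0,0,0.001,0.015,0,0,0,0,0.001,0.015,0,0,0]

```text
time: 11.6
eef_pos: [0.5021, -0.1524, 0.149]
tcp_rot: [0.714, 0.651, 0.204, 0.159]
contact_force: [0.0, 0.2, -1.4]
opening: 0.221
finger_force: 88.8
```

```bash
python3 - <<'E'
from h import *
s=ctrl.get_state();print(s['eef_pos'],s['contact_force'],s['contact_force']@n,s['wrist_torque'])
rows(*sel(.17,-.005)); 
rgb,d,K,T=cam('wrist');np.savez('w7',rgb=rgb,d=d,K=K,T=T)
a=proj(S,K,T).astype(int);save(rgb,'w7.png',(a[0]-60,a[1]-50,a[0]+60,a[1]+40),6)
E
```

```text
[ 0.50209194 -0.15243322  0.14900028] [ 0.04591178  0.20020306 -1.40115741] -1.2441769065712434 [0.04470117 0.34181677 0.00733457]
total [ 0.0005 -0.0005 -0.0002] [-0.      0.0002 -0.0005] rows 1 t 11.6
[0.0005, -0.0005, -0.0002, -0.0, 0.0002, -0.0005]
```

View pics/w7.png

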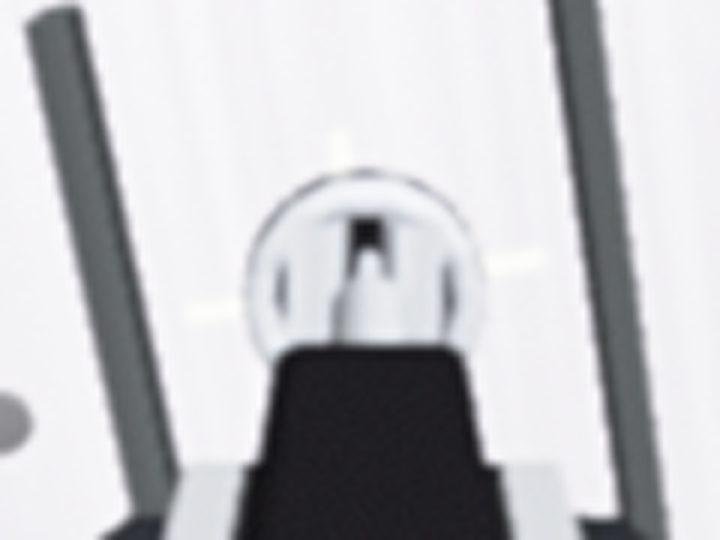

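Blade is in the slot (crop (368,260)), no side force. Turn clockwise.

>>> carry_out:
  deltas: [0,0,0,0,0,0.14,0,0,0,0,0,0.3,0,0,0,0,0,0.47,0,0,0,0,0,0.64,0,0,0,0,0,0.8]

```text
time: 12.28
eef_pos: [0.5014, -0.1519, 0.1488]
tcp_rot: [0.912, 0.32, 0.25, 0.065]
contact_force: [-0.9, 1.4, -0.4]
opening: 0.224
finger_force: 89.0
```

```bash
python3 - <<'E'
from h import *
s=ctrl.get_state();print(s['eef_pos'],s['contact_force'],s['contact_force']@n,s['wrist_torque'],s['wrist_torque']@n,s['qpos'].round(2))
rows(*sel(.97,-.005)); rows(*sel(1.7,-.005))
E
```

```text
[ 0.50141021 -0.15190082  0.14881856] [-0.92507589  1.43847547 -0.44340908] 0.020677820643236592 [0.11131275 0.70561562 0.18320489] 0.07549430366150782 [-0.65 -0.19  2.3   0.54  0.71 -0.12]
total [0.0002 0.0001 0.    ] [-0.0019  0.0006 -0.0046] rows 1 t 12.28
[0.0002, 0.0001, 0.0, -0.0019, 0.0006, -0.0046]
total [0.0002 0.0001 0.    ] [-0.0016  0.0013  0.7254] rows 5 t 12.28
[0.0, 0.0, 0.0, -0.0003, 0.0003, 0.1451, 0.0001, 0.0001, 0.0, -0.0006, 0.0005, 0.2902, 0.0001, 0.0001, 0.0, -0.001, 0.0008, 0.4352, 0.0001, 0.0001, 0.0, -0.0013, 0.001, 0.5803, 0.0002, 0.0001, 0.0, -0.0016, 0.0013, 0.7254]
```

>>> carry_out:
  deltas: [0,0,0,0,0,0.15,0,0,0,0,0,0.3,0,0,0,0,0,0.45,0,0,0,0,0,0.59,0,0,0,0,0,0.73]

```text
time: 12.9
eef_pos: [0.5015, -0.152, 0.1489]
tcp_rot: [0.966, -0.026, 0.257, -0.028]
contact_force: [-1.7, 0.7, -1.1]
opening: 0.224
finger_force: 89.0
```

```bash
python3 - <<'E'
from h import *
s=ctrl.get_state();print(s['eef_pos'],s['contact_force'],s['wrist_torque'],s['wrist_torque']@n,s['qpos'].round(2))
rows(*sel(1.7,-.005))
E
```

```text
[ 0.5015256  -0.15201014  0.14890857] [-1.71507551  0.70523467 -1.13184562] [0.08494733 0.62809083 0.12315798] 0.03967549070774787 [-0.65 -0.19  2.3   0.54  0.71  0.61]
total [ 0.0001 -0.0001  0.    ] [-0.0007  0.0014 -0.0039] rows 1 t 12.9
[0.0001, -0.0001, 0.0, -0.0007, 0.0014, -0.0039]
```

>>> carry_out:
  deltas: [0,0,0,0,0,0.06,0,0,0,0,0,0.11,0,0,0,0,0,0.11]

```text
time: 13.28
eef_pos: [0.5016, -0.1521, 0.1489]
tcp_rot: [0.963, -0.077, 0.255, -0.041]
contact_force: [-2.7, -0.1, -1.2]
opening: 0.223
finger_force: 89.0
```

```bash
python3 - <<'E'
from h import *
s=ctrl.get_state();print(s['eef_pos'],s['contact_force'],s['wrist_torque'],s['wrist_torque']@n,s['qpos'].round(2))
rows(*sel(1.81,-.005))
E
```

```text
[ 0.5015777  -0.15205863  0.14892706] [-2.70918339 -0.09433896 -1.1615333 ] [0.09938582 0.79814746 0.19623345] 0.0890924675780106 [-0.65 -0.19  2.3   0.54  0.7   0.72]
total [-0.     -0.0001  0.    ] [-0.0005  0.0013  0.0009] rows 1 t 13.28
[-0.0, -0.0001, 0.0, -0.0005, 0.0013, 0.0009]
```

>>> carry_out:
  deltas: [0,0,0,0,0,0.05,0,0,0,0,0,0.09,0,0,0,0,0,0.09]

```text
time: 13.65
eef_pos: [0.5016, -0.1521, 0.1489]
tcp_rot: [0.959, -0.12, 0.253, -0.052]
contact_force: [-2.5, 1.1, -0.6]
opening: 0.227
finger_force: 89.0
```

```bash
python3 - <<'E'
from h import *
s=ctrl.get_state();print(s['eef_pos'],s['contact_force'],s['wrist_torque'],s['wrist_torque']@n,s['qpos'].round(2))
rows(*sel(1.9,-.005))
E
```

```text
[ 0.50163302 -0.15211285  0.14894967] [-2.50268903  1.12318744 -0.61176275] [0.14545944 0.94382624 0.2967748 ] 0.147483122205321 [-0.65 -0.19  2.3   0.54  0.7   0.81]
total [-0.0001 -0.0002  0.    ] [-0.0003  0.0011  0.0013] rows 1 t 13.65
[-0.0001, -0.0002, 0.0, -0.0003, 0.0011, 0.0013]
```

>>> carry_out:
  deltas: [0,0,0,0,0,0.05,0,0,0,0,0,0.08,0,0,0,0,0,0.08]

```text
time: 14.02
eef_pos: [0.5018, -0.1522, 0.149]
tcp_rot: [0.953, -0.159, 0.251, -0.063]
contact_force: [-3.8, 2.5, -1.9]
opening: 0.227
finger_force: 89.1
```

```bash
python3 - <<'E'
from h import *
s=ctrl.get_state();print(s['eef_pos'],s['contact_force'],s['wrist_torque'],s['wrist_torque']@n,s['qpos'].round(2))
rows(*sel(1.7,-.005))
E
```

```text
[ 0.50175217 -0.15215887  0.14900926] [-3.76072857  2.487696   -1.88831638] [0.22536243 1.11172865 0.28349981] 0.08957156998893213 [-0.65 -0.19  2.3   0.54  0.7   0.89]
total [-0.0002 -0.0002  0.    ] [-0.0003  0.0008 -0.2792] rows 2 t 14.03
[-0.0001, -0.0001, 0.0, -0.0002, 0.0004, -0.1396, -0.0002, -0.0002, 0.0, -0.0003, 0.0008, -0.2792]
```

>>> carry_out:
  deltas: [0,0,0,0,0,-0.12,0,0,0,0,0,-0.24,0,0,-0.01,0,0,-0.25,0,0,-0.03,0,0,-0.25,0,0,-0.06,0,0,-0.25]

```text
time: 14.65
eef_pos: [0.4723, -0.1554, 0.2029]
tcp_rot: [0.965, -0.04, 0.258, -0.03]
contact_force: [-0.1, 0.3, -0.8]
opening: 0.223
finger_force: 88.9
```

>>> carry_out:
  deltas: [0,0,0,0,0,0]

```text
time: 14.78
eef_pos: [0.4736, -0.1568, 0.2057]
tcp_rot: [0.964, -0.04, 0.261, -0.028]
contact_force: [1.0, 0.9, -0.5]
opening: 0.221
finger_force: 88.9
```

```bash
cat >> h.py <<'E'
def slot(f):
    rgb,d,K,T=[f[k] for k in('rgb','d','K','T')]
    a=proj(S,K,T).astype(int);pts=[]
    for v in range(a[1]-25,a[1]+25):
      for u in range(a[0]-25,a[0]+25):
        if rgb[v,u].max()<110:
          r=T[:3,:3]@np.linalg.inv(K)@[u,v,1];t=(off+.0082-n@T[:3,3])/(n@r);x=T[:3,3]+t*r
          if np.hypot(x@yc+.1908,x@up-.4972)<.0125: pts.append((x@yc,x@up))
    pts=np.array(pts);c=pts.mean(0);v=np.linalg.svd(pts-c)[2][0];print(len(pts),c,'slot angle',np.arctan2(v[1],v[0])%np.pi)
E
python3 - <<'E'
from h import *
s=ctrl.get_state();print(s['eef_pos'],s['contact_force'],s['wrist_torque'],s['wrist_torque']@n,s['qpos'].round(2))
rgb,d,K,T=cam('wrist');np.savez('w8',rgb=rgb,d=d,K=K,T=T)
slot(np.load('w5.npz'));slot(np.load('w8.npz'))
a=proj(S,K,T).astype(int);save(rgb,'w8.png',(a[0]-60,a[1]-50,a[0]+60,a[1]+60),5)
P=cloud(d,np.array(K),np.array(ctrl.camera_model('wrist')['hand_eye']))
m=(d>0)&(abs(P[...,0])<.02)&(abs(P[...,1])<.0175)&(P[...,2]<.09)&(P[...,2]>-.0)
p=P[m]
for a in np.arange(0,.09,.01):
    q=p[(p[:,2]>=a)&(p[:,2]<a+.01)]
    if len(q): print(round(a,3),len(q),q.min(0).round(4),q.max(0).round(4),q.mean(0).round(4))
rows(*sel(1.7,.05))
E
```

```text
[ 0.47362748 -0.1567704   0.20565003] [ 1.02343115  0.92416757 -0.49407842] [-0.07275372  0.2971201   0.02964114] 0.05027881859499542 [-0.71 -0.35  2.31  0.49  0.85  0.68]
105 [-0.18937523  0.49738222] slot angle 0.1673527229169487
61 [-0.19025053  0.5000757 ] slot angle 1.553532300727551
0.0 227 [ 0.0111 -0.0102  0.0001] [0.0147 0.0097 0.0099] [ 0.0139 -0.0003  0.0047]
0.01 185 [ 0.011  -0.0102  0.01  ] [0.0148 0.0097 0.0199] [ 0.0138 -0.0003  0.0149]
0.02 19 [ 0.0133 -0.0088  0.02  ] [0.0141 0.0085 0.0215] [ 0.0138 -0.0001  0.0206]
0.04 14 [ 0.0052 -0.0033  0.0462] [0.0063 0.0023 0.0499] [ 0.0057 -0.0006  0.0481]
0.05 51 [ 0.0028 -0.005   0.05  ] [0.0064 0.0038 0.0599] [ 0.0051 -0.0006  0.055 ]
0.06 50 [ 0.0026 -0.0052  0.06  ] [0.0062 0.004  0.0699] [ 0.0051 -0.0006  0.065 ]
0.07 21 [ 0.0027 -0.0052  0.0703] [0.0061 0.004  0.0799] [ 0.0053 -0.0005  0.0739]
0.08 3 [ 0.0059 -0.0014  0.0823] [0.0061 0.0002 0.083 ] [ 0.006  -0.0006  0.0826]
total [-0.0029 -0.0015  0.0068] [ 0.0042 -0.0055 -0.0306] rows 1 t 14.82
[-0.0029, -0.0015, 0.0068, 0.0042, -0.0055, -0.0306]
```

View pics/w8.png

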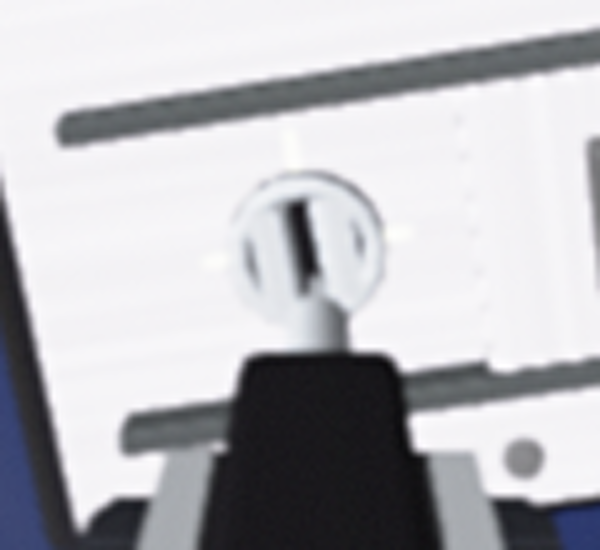

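Slot now points up the slope (crop (287,205)–(305,290)), about square to the rails; I take an unobstructed measurement and check the driver's twist in the grip.

>>> carry_out:
  deltas: [-0.03,0,-0.01,0,0,-0.08,-0.06,0,-0.01,0,0,-0.16,-0.06,0,-0.01,0,0,-0.16]

```text
time: 15.2
eef_pos: [0.4141, -0.149, 0.178]
tcp_rot: [0.965, 0.036, 0.258, -0.011]
contact_force: [0.6, -0.2, -0.3]
opening: 0.224
finger_force: 88.9
```

```bash
python3 - <<'E'
from h import *
rgb,d,K,T=cam('wrist');np.savez('w9',rgb=rgb,d=d,K=K,T=T)
for w in('w1','w2','w9'):
    f=np.load(w+'.npz')
    if w!='w1': slot(f)
    # panel yaw from rails: fit line to rail dark pixels lifted to h=.0135
    rgb_,d_,K_,T_=[f[k] for k in('rgb','d','K','T')]
    P=cloud(d_,K_,T_);c=rgb_.astype(int)
    h=P@n-off;y=P@yc;u=P@up
    for u0 in(.467,.527):
        m=(d_>0)&(abs(h-.013)<.003)&(abs(u-u0)<.012)&(c.max(-1)<150)&(y>-.28)&(y<-.13)
        if m.sum()>30:
            q=np.c_[y[m],u[m]];v=np.polyfit(q[:,0],q[:,1],1);print(w,'rail',m.sum(),v.round(4))
for w in('w4','w8','w9'):
    f=np.load(w+'.npz');P=cloud(f['d'],f['K'],np.array(ctrl.camera_model('wrist')['hand_eye']))
    m=(f['d']>0)&(P[...,2]>.0)&(P[...,2]<.018)&(abs(P[...,1])<.008)&(abs(P[...,0]-.013)<.004)
    p=P[m];print(w,m.sum(),'yaw in hand',np.polyfit(p[:,1],p[:,0],1).round(4))
print(ctrl.get_state()['eef_pos']);rows(*sel(1.6,.012),per=8)
E
```

```text
w1 rail 922 [0.0018 0.4652]
w1 rail 1124 [0.0037 0.5311]
76 [-0.19052627  0.49810222] slot angle 0.18150536810756224
w2 rail 767 [0.0063 0.4659]
w2 rail 931 [0.0037 0.531 ]
101 [-0.1900237   0.49688162] slot angle 1.5189534670043656
w9 rail 804 [0.0031 0.4649]
w9 rail 860 [0.0039 0.5301]
w4 306 yaw in hand [-0.0048  0.014 ]
w8 319 yaw in hand [-0.0059  0.014 ]
w9 322 yaw in hand [-0.0034  0.014 ]
[ 0.41525195 -0.14978932  0.17962661]
total [0.0591 0.0087 0.0526] [ 0.0009 -0.0005  0.0263] rows 2 t 15.25
[0.0295, 0.0043, 0.0263, 0.0004, -0.0002, 0.0131, 0.0591, 0.0087, 0.0526, 0.0009, -0.0005, 0.0263]
```

Slot at about 1.52, so it is not quite at the stop; the blade was probably too shallow. Re-insert deeper and finish the turn.

>>> carry_out:
  deltas: [0.03,0.004,0.01,0,0,-0.02,0.055,0.008,0.02,0,0,-0.02,0.059,0.009,0.035,0,0,-0.02,0.059,0.009,0.052,0,0,-0.02,0.059,0.009,0.052,0,0,-0.02]

```text
time: 15.88
eef_pos: [0.4938, -0.1523, 0.164]
tcp_rot: [0.965, 0.048, 0.258, -0.008]
contact_force: [-0.1, -0.2, -1.5]
opening: 0.227
finger_force: 88.9
```

```bash
python3 - <<'E'
from h import *
s=ctrl.get_state();print(s['eef_pos'],s['contact_force'],s['wrist_torque']@n)
rows(*sel(1.55,-.0075))
E
```

```text
[ 0.49378419 -0.15228366  0.16402115] [-0.06645861 -0.15068679 -1.54934855] -0.0372423768994549
total [-0.0008  0.0003  0.0195] [-0.0013  0.0009 -0.0013] rows 1 t 15.88
[-0.0008, 0.0003, 0.0195, -0.0013, 0.0009, -0.0013]
```

>>> carry_out:
  deltas: [0,0,0.005,0,0,0,0,0,0.011,0,0,0,0,0,0.016,0,0,0,0,0,0.0195,0,0,0,0,0,0.0195,0,0,0]

```text
time: 16.5
eef_pos: [0.5027, -0.1521, 0.1483]
tcp_rot: [0.965, 0.048, 0.259, -0.007]
contact_force: [-2.4, 0.1, 0.7]
opening: 0.221
finger_force: 89.5
```

```bash
python3 - <<'E'
from h import *
s=ctrl.get_state();print(s['eef_pos'],s['contact_force'],s['contact_force']@n,s['wrist_torque']@n)
rows(*sel(1.55,-.0075))
E
```

```text
[ 0.50273311 -0.15206974  0.14829727] [-2.36693646  0.13384941  0.69970381] 1.780530413064059 -0.014886438654449493
total [-0.0006 -0.0003  0.0014] [ 0.0007 -0.0005  0.0001] rows 1 t 16.5
[-0.0006, -0.0003, 0.0014, 0.0007, -0.0005, 0.0001]
```

>>> carry_out:
  deltas: [0,0,0,0,0,0.1,0,0,0,0,0,0.2,0,0,0,0,0,0.2]

```text
time: 16.88
eef_pos: [0.5028, -0.1521, 0.1484]
tcp_rot: [0.965, -0.048, 0.257, -0.033]
contact_force: [-1.3, 0.6, -1.2]
opening: 0.223
finger_force: 89.3
```

```bash
python3 - <<'E'
from h import *
s=ctrl.get_state();print(s['eef_pos'],s['contact_force'],s['contact_force']@n,s['wrist_torque'],s['wrist_torque']@n)
E
```

```text
[ 0.50281405 -0.15206278  0.14841149] [-1.32626524  0.60313259 -1.18333853] -0.3873734397578598 [0.0711342  0.33318122 0.00675794] -0.04267545754936878
```

>>> carry_out:
  deltas: [0,0,0,0,0,0.08,0,0,0,0,0,0.15,0,0,0,0,0,0.15]

```text
time: 17.25
eef_pos: [0.5028, -0.1519, 0.1484]
tcp_rot: [0.958, -0.12, 0.254, -0.052]
contact_force: [-0.5, 2.0, 1.3]
opening: 0.219
finger_force: 89.1
```

```bash
python3 - <<'E'
from h import *
s=ctrl.get_state();print(s['eef_pos'],s['contact_force'],s['contact_force']@n,s['wrist_torque'],s['wrist_torque']@n)
rows(*sel(1.9,-.0075))
E
```

```text
[ 0.50284893 -0.1518571   0.14839984] [-0.48222096  1.99395699  1.33748581] 1.3204418691353352 [0.19129036 0.226622   0.2234401 ] 0.08926418261014996
total [-0.0008  0.0002  0.0014] [ 0.0001 -0.0012  0.002 ] rows 1 t 17.25
[-0.0008, 0.0002, 0.0014, 0.0001, -0.0012, 0.002]
```

>>> carry_out:
  deltas: [0,0,0,0,0,0.06,0,0,0,0,0,0.1,0,0,0,0,0,0.1]

```text
time: 17.62
eef_pos: [0.5029, -0.1519, 0.1484]
tcp_rot: [0.951, -0.168, 0.251, -0.065]
contact_force: [-0.3, 1.1, 1.2]
opening: 0.223
finger_force: 89.1
```

```bash
python3 - <<'E'
from h import *
s=ctrl.get_state();print(s['contact_force'],s['contact_force']@n,s['wrist_torque'],s['wrist_torque']@n)
E
```

```text
[-0.33617397  1.0706318   1.24728734] 1.2057509468224539 [0.20240767 0.18178044 0.22903435] 0.09032654702361524
```

>>> carry_out:
  deltas: [0,0,0,0,0,0.06,0,0,0,0,0,0.1,0,0,0,0,0,0.1]

```text
time: 18.0
eef_pos: [0.5029, -0.1519, 0.1485]
tcp_rot: [0.942, -0.215, 0.248, -0.077]
contact_force: [-0.8, 2.4, 1.7]
opening: 0.226
finger_force: 89.1
```

```bash
python3 - <<'E'
from h import *
s=ctrl.get_state();print(s['contact_force'],s['contact_force']@n,s['wrist_torque'],s['wrist_torque']@n)
rows(*sel(2.1,-.0075))
f=cam('wrist');np.savez('w10',rgb=f[0],d=f[1],K=f[2],T=f[3])
P=cloud(f[1],f[2],np.array(ctrl.camera_model('wrist')['hand_eye']))
m=(f[1]>0)&(P[...,2]>.0)&(P[...,2]<.018)&(abs(P[...,1])<.008)&(abs(P[...,0]-.013)<.004)
p=P[m];print(m.sum(),'yaw in hand',np.polyfit(p[:,1],p[:,0],1).round(4))
slot(np.load('w10.npz'))
E
```

```text
[-0.81536255  2.4078521   1.69533116] 1.7801654289287896 [0.23132084 0.08337087 0.30957143] 0.14952224855120586
total [-0.0009  0.0004  0.0014] [-0.0001 -0.0014  0.0019] rows 1 t 18.0
[-0.0009, 0.0004, 0.0014, -0.0001, -0.0014, 0.0019]
309 yaw in hand [-0.0036  0.014 ]
251 [-0.1876198   0.49264257] slot angle 1.3382205544088597
```

>>> carry_out:
  deltas: [0,0,0,0,0,-0.17,0,0,0,0,0,-0.33,0,0,0,0,0,-0.48,0,0,0.003,0,0,-0.48,0,0,0.006,0,0,-0.48]

```text
time: 18.68
eef_pos: [0.5068, -0.1531, 0.1484]
tcp_rot: [0.965, 0.017, 0.26, -0.016]
contact_force: [-37.2, 3.3, 45.7]
opening: 0.221
finger_force: 96.6
```

```bash
python3 - <<'E'
from h import *
s=ctrl.get_state();print(s['eef_pos'],s['contact_force'],s['contact_force']@n,s['wrist_torque'],s['wrist_torque']@n)
rows(*sel(1.62,-.0075))
f=cam('wrist');np.savez('w11',rgb=f[0],d=f[1],K=f[2],T=f[3])
a=proj(S,f[2],f[3]).astype(int)
A=np.load('w10.npz');b=proj(S,A['K'],A['T']).astype(int);c=lambda r,a:r[a[1]-40:a[1]+35,a[0]-50:a[0]+50]
cv2.imwrite('pics/w11.png',cv2.resize(np.vstack([c(A['rgb'],b),c(f[0],a)]),(400*1,600),interpolation=2)[:,:,::-1])
P=cloud(f[1],f[2],np.array(ctrl.camera_model('wrist')['hand_eye']))
m=(f[1]>0)&(P[...,2]>.0)&(P[...,2]<.1)&(abs(P[...,1])<.003)&(abs(P[...,0]-.008)<.009)
p=P[m]
for z in np.arange(0,.1,.01):
    q=p[(p[:,2]>=z)&(p[:,2]<z+.01)]
    if len(q): print(round(z,3),len(q),q.mean(0).round(4))
E
```

```text
[ 0.50675301 -0.15306383  0.14842931] [-37.21823017   3.31627279  45.71779125] 58.0144221371097 [1.44209989 2.9982537  0.94949326] -0.014162047215226441
total [-0.0042 -0.0014 -0.0005] [ 0.0006 -0.0025  0.0054] rows 1 t 18.68
[-0.0042, -0.0014, -0.0005, 0.0006, -0.0025, 0.0054]
0.0 65 [0.0131 0.0002 0.0051]
0.01 50 [ 0.0128 -0.0002  0.0148]
0.02 9 [ 0.0125 -0.0001  0.0208]
0.04 3 [ 0.0035 -0.0012  0.0494]
0.05 34 [ 0.0032 -0.0003  0.0551]
0.06 27 [ 0.0028 -0.      0.0652]
0.07 85 [0.0074 0.0001 0.0753]
0.08 78 [ 0.0111 -0.      0.0827]
```

View pics/w11.png

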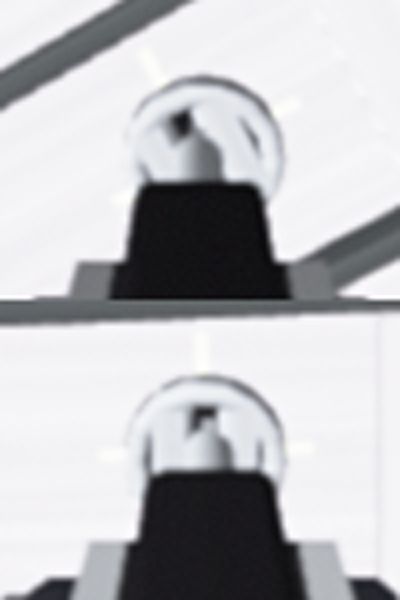

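The lower view (tool at 1.62) shows the slot nearly upright in line with the blade; the push bottomed out (58 N), so back off and re-measure the slot clear of the driver.

>>> carry_out:
  deltas: [0,0,-0.006,0,0,0,0,0,-0.015,0,0,0,0,0,-0.04,0,0,0,-0.03,0,-0.06,0,0,0,-0.06,0,-0.07,0,0,0]

```text
time: 19.35
eef_pos: [0.418, -0.1556, 0.1737]
tcp_rot: [0.966, 0.014, 0.259, -0.016]
contact_force: [-0.3, -0.4, -0.5]
opening: 0.223
finger_force: 88.9
```

```bash
python3 - <<'E'
from h import *
s=ctrl.get_state();print(s['eef_pos'],s['contact_force'])
f=cam('wrist');np.savez('w12',rgb=f[0],d=f[1],K=f[2],T=f[3])
slot(np.load('w9.npz'));slot(np.load('w12.npz'))
# rectified view of disc -> moments-based slot angle, and print coarse map
for w in('w2','w9','w12'):
    A=np.load(w+'.npz');N=48;src=np.zeros((N,N,2),np.float32)
    for i in range(N):
        for j in range(N):
            src[i,j]=proj(pan(-.1903+(.5-j/(N-1))*.036,.4970+(.5-i/(N-1))*.036,.0082),A['K'],A['T'])
    g=cv2.cvtColor(cv2.remap(A['rgb'],src[...,0],src[...,1],cv2.INTER_CUBIC),cv2.COLOR_RGB2GRAY)
    wgt=np.clip(190-g.astype(float),0,None);ii,jj=np.mgrid[:N,:N];r=np.hypot(ii-23.5,jj-23.5);wgt[r>15.5]=0
    c=[(wgt*a).sum()/wgt.sum() for a in(ii,jj)];u=-(ii-c[0]);y=-(jj-c[1])
    print(w,'angle',(0.5*np.arctan2(2*(wgt*u*y).sum(),(wgt*(y*y-u*u)).sum()))%np.pi,'centre',c)
    if w=='w12':
        for i in range(4,44,2): print(''.join('#' if g[i,j]<90 else '+' if g[i,j]<150 else '.' if g[i,j]<205 else ' ' for j in range(N)))
P=cloud(f[1],f[2],np.array(ctrl.camera_model('wrist')['hand_eye']))
m=(f[1]>0)&(P[...,2]>-.0)&(P[...,2]<.1)&(abs(P[...,1])<.012)&(abs(P[...,0]-.008)<.0095)
p=P[m]
for z in np.arange(0,.1,.01):
    q=p[(p[:,2]>=z)&(p[:,2]<z+.01)]
    if len(q): print(round(z,3),len(q),q.mean(0).round(4),q[:,2].max().round(4))
E
```

```text
[ 0.41803    -0.1556017   0.17371075] [-0.26356761 -0.3961414  -0.47942727]
101 [-0.1900237   0.49688162] slot angle 1.5189534670043656
108 [-0.19016411  0.49787045] slot angle 1.6491384159089448
w2 angle 0.18164231711429177 centre [np.float64(22.050616780507696), np.float64(23.598939749209908)]
w9 angle 1.540993271429354 centre [np.float64(23.26556340501932), np.float64(22.834862027243275)]
w12 angle 1.632441690527634 centre [np.float64(22.94692168401992), np.float64(23.010072430964236)]
                                                
                                                
                   ..++++++....                 
                   ..+######+.                  
                   ..+#####+.                   
                   ..+#####+.                   
         ..        ..+#####+.                   
        ....       ..+#####.                    
        .+..       .++#####.         ...    .   
       ..+.        .++####+.         ...        
        .+.        .+#####+.         ...        
        ...        .+#####+.         ...        
        ...        .+#####+.         ..         
                  ..+#####+.               .    
                  ..+#####+               .     
                  ..+#####+              .      
                  ..+#####+            ..       
                   ..+++++.           .         
                                   ..           
                               ...              
0.0 213 [ 0.0132 -0.0003  0.0048] 0.01
0.01 173 [ 0.013  -0.0004  0.0147] 0.0199
0.02 8 [0.0126 0.0003 0.0205] 0.0211
0.04 14 [ 0.0042 -0.0005  0.0482] 0.0499
0.05 48 [ 0.0035 -0.0007  0.0553] 0.06
0.06 44 [ 0.0032 -0.0005  0.065 ] 0.0698
0.07 22 [ 0.0034 -0.0007  0.0733] 0.0783
0.08 4 [ 0.0038 -0.001   0.0818] 0.0823
```

The selector now reads 1.63, i.e. at its stop. The driver has tipped about 0.025 rad in the grip; I allow for that. Find the end hole and go back.

```bash
cat >> h.py <<'E'
TIP=np.array([-.002,-.0005,.0825]); AX=np.array([-.025,0,1.]);AX/=np.linalg.norm(AX)
def drv(tip,a):
    q,_=R.align_vectors([[0,0,1.],[0,1,0]],[AX,[0,1,0]]); Rt=down(a)@q.as_matrix()
    return np.array(tip)-Rt@TIP, Rt
E
python3 - <<'E'
from h import *
for w in('w3','w4'):
    f=np.load(w+'.npz');P=cloud(f['d'],f['K'],f['T']);d=f['d'];hsv=cv2.cvtColor(f['rgb'],cv2.COLOR_RGB2HSV)
    m=(d>0)&(abs(P[...,2]-.0634)<.004)&(abs(P[...,0]-.53)<.04)&(P[...,1]>.03)&(P[...,1]<.26)
    print(w,'stand',m.sum(),cv2.minAreaRect(P[m][:,:2].astype(np.float32)))
    # middle hole: rectify top plane
    N=81;src=np.zeros((N,N,2),np.float32)
    for i in range(N):
        for j in range(N): src[i,j]=proj([.5326+(i-40)*.0005,.1495+(j-40)*.0005,.0637],f['K'],f['T'])
    g=cv2.cvtColor(cv2.remap(f['rgb'],src[...,0],src[...,1],cv2.INTER_CUBIC),cv2.COLOR_RGB2GRAY)
    r=np.hypot(*(np.mgrid[:N,:N]-40));k=(g<120)&(r<24);ii,jj=np.where(k)
    if len(ii)>20:
        (a,b),rad=cv2.minEnclosingCircle(np.c_[ii,jj].astype(np.float32));print('hole',len(ii),.5326+(a-40)*.0005,.1495+(b-40)*.0005,rad*.0005)
rows(*drv([.5299,.0945,.115],.279),per=14)
E
```

```text
w3 stand 5922 ((0.5326554775238037, 0.1494695246219635), (0.17039310932159424, 0.05020545423030853), 87.11213684082031)
hole 268 0.5327000003814697 0.15085000038146973 0.005411380290985108
w4 stand 5958 ((0.5325759649276733, 0.14932891726493835), (0.17048227787017822, 0.05007757991552353), 87.12683868408203)
hole 258 0.5326613212585449 0.15085848999023438 0.005383042812347413
total [ 0.1179 -0.2453  0.0439] [ 0.4745 -0.3731 -1.7671] rows 11 t 19.4
[0.0107, -0.0223, 0.004, 0.0431, -0.0339, -0.1606, 0.0214, -0.0446, 0.008, 0.0863, -0.0678, -0.3213, 0.0321, -0.0669, 0.012, 0.1294, -0.1018, -0.4819, 0.0429, -0.0892, 0.016, 0.1726, -0.1357, -0.6426, 0.0536, -0.1115, 0.02, 0.2157, -0.1696, -0.8032, 0.0643, -0.1338, 0.024, 0.2588, -0.2035, -0.9639, 0.075, -0.1561, 0.0279, 0.302, -0.2374, -1.1245, 0.0857, -0.1784, 0.0319, 0.3451, -0.2713, -1.2852, 0.0964, -0.2007, 0.0359, 0.3883, -0.3053, -1.4458, 0.1072, -0.223, 0.0399, 0.4314, -0.3392, -1.6065, 0.1179, -0.2453, 0.0439, 0.4745, -0.3731, -1.7671]
```

>>> carry_out:
  deltas: [0.01,-0.022,-0.02,0.043,-0.034,-0.16,0.021,-0.045,-0.03,0.086,-0.068,-0.32,0.032,-0.067,-0.03,0.13,-0.102,-0.48,0.043,-0.089,-0.025,0.172,-0.136,-0.64,0.054,-0.111,-0.02,0.216,-0.17,-0.8]

```text
time: 20.02
eef_pos: [0.4518, -0.0437, 0.2201]
tcp_rot: [0.894, 0.418, 0.16, -0.014]
contact_force: [0.4, -0.4, -0.7]
opening: 0.221
finger_force: 89.0
```

```bash
python3 - <<'E'
from h import *
rows(*drv([.5299,.0946,.1],.279),per=14)
E
```

```text
total [ 0.1388 -0.0348  0.0793] [ 0.2609 -0.2025 -0.9624] rows 6 t 20.02
[0.0231, -0.0058, 0.0132, 0.0435, -0.0337, -0.1604, 0.0463, -0.0116, 0.0264, 0.087, -0.0675, -0.3208, 0.0694, -0.0174, 0.0396, 0.1305, -0.1012, -0.4812, 0.0925, -0.0232, 0.0528, 0.174, -0.135, -0.6416, 0.1156, -0.029, 0.066, 0.2174, -0.1687, -0.802, 0.1388, -0.0348, 0.0793, 0.2609, -0.2025, -0.9624]
```

>>> carry_out:
  deltas: [0.023,-0.006,0.01,0.0435,-0.034,-0.16,0.046,-0.012,0.015,0.087,-0.068,-0.321,0.07,-0.017,0.025,0.13,-0.101,-0.481,0.092,-0.023,0.035,0.174,-0.135,-0.642,0.116,-0.029,0.05,0.217,-0.169,-0.802]

```text
time: 20.65
eef_pos: [0.5141, 0.069, 0.2043]
tcp_rot: [0.664, 0.747, 0.034, -0.01]
contact_force: [0.1, -1.1, -0.4]
opening: 0.221
finger_force: 89.0
```

```bash
python3 - <<'E'
from h import *
rows(*drv([.5299,.0946,.085],.279),per=14)
E
```

```text
total [0.0212 0.0178 0.0389] [ 0.0445 -0.0331 -0.1603] rows 1 t 20.65
[0.0212, 0.0178, 0.0389, 0.0445, -0.0331, -0.1603]
```

>>> carry_out:
  deltas: [0.01,0.009,0.012,0.022,-0.017,-0.08,0.021,0.018,0.026,0.044,-0.033,-0.16,0.021,0.018,0.039,0.044,-0.033,-0.16,0.021,0.018,0.039,0.044,-0.033,-0.16]

```text
time: 21.15
eef_pos: [0.5288, 0.0936, 0.1658]
tcp_rot: [0.604, 0.797, 0.007, -0.012]
contact_force: [0.1, -0.3, -1.6]
opening: 0.223
finger_force: 88.9
```

```bash
python3 - <<'E'
from h import *
s=ctrl.get_state();print(s['eef_pos'],s['contact_force'])
f=cam('wrist');np.savez('w13',rgb=f[0],d=f[1],K=f[2],T=f[3]);rgb,d,K,T=f
P=cloud(d,K,T)
m=(d>0)&(abs(P[...,2]-.0634)<.004)&(abs(P[...,0]-.53)<.04)&(P[...,1]>.03)&(P[...,1]<.26)
c,wh,ang=cv2.minAreaRect(P[m][:,:2].astype(np.float32));print('stand',c,wh,ang)
a=np.radians(ang);hole=np.array(c)-.055*np.array([np.cos(a),np.sin(a)]);print('hole',hole)
# shaft points in world: fit axis using front surface in tool frame
Q=cloud(d,K,np.array(ctrl.camera_model('wrist')['hand_eye']))
for z in(.05,.06,.07,.075):
    k=(d>0)&(abs(Q[...,2]-z)<.006)&(abs(Q[...,1])<.012)&(abs(Q[...,0])<.012);q=Q[k]
    if len(q):
        ym=(q[:,1].min()+q[:,1].max())/2; xf=np.percentile(q[:,0],90); print(z,len(q),'tool y',ym.round(4),'x front',xf.round(4))
R0=R.from_quat(s['tcp_rot']).as_matrix();print('tip',np.array(s['eef_pos'])+R0@TIP,'axis',R0@AX)
rows(*drv([.5299,.0946,.085],.279));rows(*drv([*hole,.055],.279))
E
```

```text
[0.52881311 0.0935811  0.16580476] [ 0.14533039 -0.26840562 -1.56099891]
stand (0.5325835347175598, 0.14939314126968384) (0.17062130570411682, 0.05016928166151047) 87.12667846679688
hole [0.5298265  0.09446229]
0.05 28 tool y 0.0002 x front 0.0042
0.06 54 tool y 0.0002 x front 0.004
0.07 41 tool y 0.0002 x front 0.0038
0.075 24 tool y 0.0002 x front 0.0038
tip [0.52807149 0.09366522 0.08328238] axis [-0.00294792  0.00192277 -0.99999381]
total [ 0.001   0.0013 -0.0006] [-0.0003 -0.0021 -0.0064] rows 1 t 21.2
[0.001, 0.0013, -0.0006, -0.0003, -0.0021, -0.0064]
total [0.0001 0.0012 0.0294] [-0.0003 -0.0021 -0.0064] rows 1 t 21.2
[0.0001, 0.0012, 0.0294, -0.0003, -0.0021, -0.0064]
```

>>> carry_out:
  deltas: [0,0.0005,0.008,0,-0.002,0,0,0.0005,0.015,0,-0.002,0,0,0.0005,0.022,0,-0.002,0,0,0.0005,0.03,0,-0.002,0,0,0.0005,0.03,0,-0.002,0]

```text
time: 21.82
eef_pos: [0.5298, 0.0947, 0.1368]
tcp_rot: [0.604, 0.797, 0.007, -0.01]
contact_force: [0.8, 0.6, -1.6]
opening: 0.222
finger_force: 88.9
```

```bash
python3 - <<'E'
from h import *
s=ctrl.get_state();print(s['eef_pos'],s['contact_force'],s['wrist_torque'])
rows(*drv([.5298,.0945,.004],.279))
E
```

```text
[0.52984436 0.09468899 0.13678777] [ 0.77514067  0.61604625 -1.6383369 ] [ 0.01219563  0.02488178 -0.01234806]
total [-0.0015  0.0004  0.0502] [-0.0005 -0.0001 -0.005 ] rows 1 t 21.82
[-0.0015, 0.0004, 0.0502, -0.0005, -0.0001, -0.005]
```

In the hole, no force. Lower on.

>>> carry_out:
  deltas: [0,0,0.012,0,0,0,0,0,0.024,0,0,0,0,0,0.036,0,0,0,0,0,0.045,0,0,0,0,0,0.049,0,0,0]

```text
time: 22.45
eef_pos: [0.5301, 0.0956, 0.0881]
tcp_rot: [0.604, 0.797, 0.007, -0.01]
contact_force: [-1.0, -2.6, 0.7]
opening: 0.226
finger_force: 89.0
```

```bash
python3 - <<'E'
from h import *
s=ctrl.get_state();print(s['eef_pos'],s['contact_force'],s['wrist_torque'])
f=cam('wrist');d=f[1];Q=cloud(d,f[2],f[3])
m=(d>0)&(abs(Q[...,0]-.53)<.03)&(abs(Q[...,1]-.094)<.03)&(Q[...,2]>.12)&(Q[...,2]<.16);print('handle top z',np.percentile(Q[m][:,2],[50,90]))
rows(*drv([.5298,.0945,.004],.279))
E
```

```text
[0.53007045 0.09559261 0.08812437] [-0.99408863 -2.59554581  0.71719918] [-0.43842156  0.12599668 -0.02811356]
handle top z [0.14284673 0.15473677]
total [-0.0011 -0.      0.0014] [ 0.0005  0.0009 -0.0048] rows 1 t 22.5
[-0.0011, -0.0, 0.0014, 0.0005, 0.0009, -0.0048]
```

>>> carry_out:
  deltas: [0,0,0.001,0,0,0,0,0,0.002,0,0,0,0,0,0.003,0,0,0]

```text
time: 22.88
eef_pos: [0.5303, 0.0956, 0.087]
tcp_rot: [0.604, 0.797, 0.007, -0.009]
contact_force: [-5.3, -4.0, 8.6]
opening: 0.222
finger_force: 89.9
```

```bash
python3 - <<'E'
from h import *
s=ctrl.get_state();print(s['eef_pos'],s['contact_force'],s['wrist_torque'])
E
```

```text
[0.53030437 0.0955825  0.0869661 ] [-5.34713169 -3.97074115  8.55501775] [-0.78559571  0.97160608  0.09288806]
```

Seated on the stand (8.6 N). Release and back off.

>>> carry_out:
  deltas: [0,0,-0.001,0,0,0,0,0,-0.001,0,0,0,0,0,-0.001,0,0,0,0,0,-0.001,0,0,0]
  grip: 60
  grip_force: 30

```text
time: 23.38
eef_pos: [0.5303, 0.0961, 0.0869]
tcp_rot: [0.604, 0.797, 0.008, -0.009]
contact_force: [-0.3, -0.0, 0.8]
opening: 0.598
finger_force: 0.0
```

>>> carry_out:
  deltas: [0,0,-0.02,0,0,0,0,0,-0.06,0,0,0,0,0,-0.11,0,0,0,0,0,-0.15,0,0,0,0,0,-0.15,0,0,0]

```text
time: 24.0
eef_pos: [0.5334, 0.0923, 0.2416]
tcp_rot: [0.604, 0.797, 0.011, -0.006]
contact_force: [-0.3, 0.3, -0.6]
opening: 0.602
finger_force: 0.0
```

```bash
python3 - <<'E'
from h import *
rgb,d,K,T=cam('wrist');np.savez('w14',rgb=rgb,d=d,K=K,T=T)
P=cloud(d,K,T)
for y0 in(.0935,.203):
    m=(d>0)&(abs(P[...,0]-.531)<.05)&(abs(P[...,1]-y0)<.045)&(P[...,2]>.1)&(P[...,2]<.17)
    p=P[m];z=np.percentile(p[:,2],90);t=p[abs(p[:,2]-z)<.004];print('top z',z,len(t),t.mean(0),cv2.minAreaRect(t[:,:2].astype(np.float32)))
rows(pan(-.252,.4973,.1),frame(-n,-yc),per=14)
E
```

```text
top z 0.1439365782432406 625 [0.53015809 0.09649447 0.14301821] ((0.5299758911132812, 0.09604388475418091), (0.019213909283280373, 0.02510162442922592), 16.059730529785156)
top z 0.1295763796196175 348 [0.53502717 0.20366752 0.12836126] ((0.5349715352058411, 0.2039128541946411), (0.01759371906518936, 0.018246453255414963), 66.85189819335938)
total [-0.2874 -0.1143  0.0705] [-0.4771  0.3573  1.7149] rows 11 t 24.05
[-0.0261, -0.0104, 0.0064, -0.0434, 0.0325, 0.1559, -0.0522, -0.0208, 0.0128, -0.0868, 0.065, 0.3118, -0.0784, -0.0312, 0.0192, -0.1301, 0.0974, 0.4677, -0.1045, -0.0416, 0.0256, -0.1735, 0.1299, 0.6236, -0.1306, -0.052, 0.032, -0.2169, 0.1624, 0.7795, -0.1567, -0.0624, 0.0384, -0.2603, 0.1949, 0.9354, -0.1829, -0.0728, 0.0448, -0.3036, 0.2274, 1.0913, -0.209, -0.0832, 0.0513, -0.347, 0.2599, 1.2472, -0.2351, -0.0935, 0.0577, -0.3904, 0.2923, 1.4031, -0.2612, -0.1039, 0.0641, -0.4338, 0.3248, 1.559, -0.2874, -0.1143, 0.0705, -0.4771, 0.3573, 1.7149]
```

Driver stands fully home (top at 0.144 as before). Now back to the tab.

>>> carry_out:
  deltas: [-0.026,-0.01,-0.005,-0.043,0.032,0.156,-0.052,-0.021,-0.005,-0.087,0.065,0.312,-0.078,-0.031,0.0,-0.13,0.097,0.468,-0.104,-0.042,0.005,-0.174,0.13,0.624,-0.131,-0.052,0.01,-0.217,0.162,0.78]

```text
time: 24.68
eef_pos: [0.5152, -0.048, 0.221]
tcp_rot: [0.857, 0.497, 0.135, -0.012]
contact_force: [-0.2, -0.8, 0.3]
opening: 0.596
finger_force: 0.0
```

```bash
python3 - <<'E'
from h import *
rows(pan(-.252,.4973,.1),frame(-n,-yc),per=14)
E
```

```text
total [-0.1623  0.0635  0.0288] [-0.2635  0.1999  0.9282] rows 6 t 24.68
[-0.0271, 0.0106, 0.0048, -0.0439, 0.0333, 0.1547, -0.0541, 0.0212, 0.0096, -0.0878, 0.0666, 0.3094, -0.0812, 0.0318, 0.0144, -0.1317, 0.1, 0.4641, -0.1082, 0.0423, 0.0192, -0.1756, 0.1333, 0.6188, -0.1353, 0.0529, 0.024, -0.2195, 0.1666, 0.7735, -0.1623, 0.0635, 0.0288, -0.2635, 0.1999, 0.9282]
```

>>> carry_out:
  deltas: [-0.027,0.011,0.0,-0.044,0.033,0.155,-0.054,0.021,0.005,-0.088,0.067,0.309,-0.081,0.032,0.01,-0.132,0.1,0.464,-0.108,0.042,0.015,-0.176,0.133,0.619,-0.135,0.053,0.024,-0.22,0.167,0.774]

```text
time: 25.3
eef_pos: [0.5034, -0.1858, 0.1716]
tcp_rot: [0.963, 0.118, 0.243, -0.011]
contact_force: [-0.1, 0.2, -0.8]
opening: 0.598
finger_force: 0.0
```

```bash
python3 - <<'E'
from h import *
rows(pan(-.252,.4973,.08),frame(-n,-yc),per=14)
E
```

```text
total [-0.0138  0.0266  0.0255] [-0.0436  0.0316  0.1535] rows 1 t 25.3
[-0.0138, 0.0266, 0.0255, -0.0436, 0.0316, 0.1535]
```

>>> carry_out:
  deltas: [-0.007,0.014,0.01,-0.022,0.016,0.08,-0.014,0.027,0.02,-0.044,0.032,0.154,-0.014,0.027,0.025,-0.044,0.032,0.154,-0.014,0.027,0.025,-0.044,0.032,0.154]

```text
time: 25.8
eef_pos: [0.5101, -0.212, 0.1451]
tcp_rot: [0.965, 0.041, 0.258, -0.01]
contact_force: [0.8, 0.3, 0.1]
opening: 0.603
finger_force: 0.0
```

```bash
python3 - <<'E'
from h import *
rgb,d,K,T=cam('wrist');np.savez('w15',rgb=rgb,d=d,K=K,T=T)
P=cloud(d,K,T);m=(d>0)&(P[...,0]>.4)&(P[...,0]<.62)&(P[...,1]>-.32)&(P[...,1]<-.05)
p=P[m];h=(p@n)-off;y=p@yc;u=p@up;k=(h>.033)&(h<.04)&(abs(u-.497)<.025)
print('tab',k.sum(),y[k].min(),y[k].max(),u[k].min(),u[k].max(),np.median(h[k]));slot(np.load('w15.npz'))
rows(pan((y[k].min()+y[k].max())/2,.4973,.0185),frame(-n,-yc),per=14)
E
```

```text
tab 657 -0.2576729484777405 -0.24795775854243937 0.4801186782000393 0.5137310861654025 0.0366865212166442
90 [-0.19153847  0.4987788 ] slot angle 1.6225055083510838
total [-0.002   0.0012  0.063 ] [-0.0009 -0.0006  0.0071] rows 2 t 25.85
[-0.001, 0.0006, 0.0315, -0.0005, -0.0003, 0.0035, -0.002, 0.0012, 0.063, -0.0009, -0.0006, 0.0071]
```

Selector confirmed at 1.62. Descend and grip the tab.

>>> carry_out:
  deltas: [-0.002,0.001,0.02,0,0,0.007,-0.002,0.001,0.04,0,0,0.007,-0.002,0.001,0.055,0,0,0.007,-0.002,0.001,0.062,0,0,0.007,-0.002,0.001,0.062,0,0,0.007]

```text
time: 26.48
eef_pos: [0.5401, -0.2113, 0.0918]
tcp_rot: [0.965, 0.038, 0.259, -0.01]
contact_force: [0.4, 0.2, 0.2]
opening: 0.597
finger_force: 0.0
```

>>> carry_out:
  deltas: [0,0,0,0,0,0,0,0,0,0,0,0,0,0,0,0,0,0,0,0,0,0,0,0]
  grip: 0
  grip_force: 30

```text
time: 26.98
eef_pos: [0.54, -0.2112, 0.0926]
tcp_rot: [0.965, 0.038, 0.26, -0.011]
contact_force: [-4.3, 3.7, 5.9]
opening: 0.103
finger_force: 31.2
```

>>> carry_out:
  deltas: [0,-0.015,-0.001,0,0,0,0,-0.032,-0.001,0,0,0,0,-0.05,-0.001,0,0,0,0,-0.062,-0.001,0,0,0,0,-0.066,-0.001,0,0,0]

```text
time: 27.6
eef_pos: [0.5353, -0.1489, 0.0928]
tcp_rot: [0.965, 0.036, 0.261, -0.004]
contact_force: [8.9, -16.4, -15.0]
opening: 0.107
finger_force: 29.4
```

>>> carry_out:
  deltas: [0,0,0,0,0,0,0,0,0,0,0,0]

```text
time: 27.85
eef_pos: [0.5353, -0.1491, 0.0928]
tcp_rot: [0.965, 0.036, 0.261, -0.005]
contact_force: [8.8, -9.1, -11.9]
opening: 0.106
finger_force: 29.8
```

>>> carry_out:
  deltas: [0,0.003,0,0,0,0,0,0.003,0,0,0,0,0,0.003,0,0,0,0,0,0.003,-0.02,0,0,0,0,0.003,-0.06,0,0,0]
  grip: 60

```text
time: 28.48
eef_pos: [0.5035, -0.1502, 0.1436]
tcp_rot: [0.965, 0.038, 0.258, -0.011]
contact_force: [1.4, -0.0, 0.5]
opening: 0.601
finger_force: 0.0
```

>>> carry_out:
  deltas: [0,0,-0.04,0,0,0,0,0,-0.08,0,0,0,0,0,-0.08,0,0,0]

```text
time: 28.85
eef_pos: [0.4653, -0.1554, 0.2177]
tcp_rot: [0.964, 0.038, 0.262, -0.007]
contact_force: [-0.0, -0.7, 0.0]
opening: 0.597
finger_force: 0.0
```

```bash
python3 - <<'E'
from h import *
for w in('w1','new'):
    if w=='new':
        rgb,d,K,T=cam('wrist')
    else:
        f=np.load('w1.npz');rgb,d,K,T=[f[k] for k in('rgb','d','K','T')]
    P=cloud(d,K,T);m=(d>0)&(P[...,0]>.4)&(P[...,0]<.62)&(P[...,1]>-.32)&(P[...,1]<-.05)
    p=P[m];h=(p@n)-off;y=p@yc;u=p@up;k=(h>.033)&(h<.04)&(abs(u-.497)<.025)
    print('tab',k.sum(),y[k].min(),y[k].max())
rgb,d,K,T=cam('top');P=cloud(d,K,T);q=P[(d>0)&(abs(P[...,0]-.53)<.04)&(P[...,1]>.06)&(P[...,1]<.13)&(P[...,2]>.09)];print(q.max(0),q.mean(0),len(q))
s=ctrl.get_state();print(s['eef_pos'],s['contact_force'],s['time'])
E
```

```text
tab 529 -0.19707345509886673 -0.18736841076781618
tab 362 -0.19542681995964972 -0.18548086219898163
[0.54087669 0.10732374 0.149643  ] [0.5270362  0.09414625 0.13665892] 68
[ 0.46444405 -0.15411537  0.21370878] [0.00741442 0.73056253 0.41964631] 28.95
```

```bash
python3 -c "
from plant import ctrl
print(ctrl.sign_off())"
```

```text
the job is handed in; nothing more can be done
None
```

The job is handed in at about 29 s: shutter opened, selector turned to its stop (measured about 1.62 rad), screwdriver back upright and fully seated in its hole, and shutter slid 62 mm back to closed; one insertion pressed the blade on the slot floor at about 58 N, below the 120 N wrist limit.

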